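Check load on the sample scale

ROBOT

A 7-joint arm with a two-finger parallel gripper is mounted at the origin on the work surface. World frame = base frame: x ahead of the robot, y to its left, z up, the work surface at z = 0. Lengths are in m, angles in rad, forces in N, time in s.
With the tool pointing down it reaches from about 0.425 to 0.925 m from the base axis. Payload 6.8 kg.
Tool frame: the origin (TCP) lies midway between the tips of the shut fingers; the grasp point (between the pads) lies 19 mm behind it (bot.hold_point_z is the distance from the TCP to the grasp point, in m); z points along the fingers, y is the line along which they close (so a half turn about z gives the same grasp; the last joint's range is limited). The gripper opens to 85 mm and grips with 20 to 120 N. Pads are 22 mm wide; open, the fingers measure 114 mm over their backs; the gripper's body (76 mm by 85 mm) begins 54 mm behind the grasp point. The pads swing forward as they close: fully open they stand 13 mm farther back than shut.
Start: joints at [1.031, 0.477, 0.022, 1.555, -0.011, 1.109, -0.083], TCP at [0.283, -0.613, 0.231] pointing down, gripper open.
Joint ranges: [-2.96, 2.96], [-0.34, 2.1], [-1.41, 1.46], [0.24, 2.44], [-1.37, 4.51], [0.17, 1.92], [-2.96, 2.96]. Speed limits (rad/s): [2.39, 2.39, 3.14, 3.14, 3.14, 3.14, 3.14].

INTERFACE

Orientations are given as a unit quaternion [w, x, y, z].
In Python, from station import bot gives the robot as it stands. The module is installed in compiled form; this text tells all that it offers.
- The arm moves only by the tool step_arm, never from a script. Its argument "increments" is a list that holds one entry, the list of rows, each a list of 7 numbers: the opening, from -1 (shut) to 1 (fully open), then the shift along the tool's x, y, z in mm, then the turn, a rotation vector about the tool's x, y, z in degrees. In form: [[[grip, x, y, z, ax, ay, az], ...]]. A call has 1 to 10 rows; each row is the pose to reach, as a shift and turn from the pose commanded when the call began, along the tool's axes at that moment; what a row does not reach only later rows make up. A row lasts 1/12 s, in which the tool goes at most 41.7 mm and 7.16 degrees, less where a joint would pass 70% of its speed; a pose out of reach is approached as far as the arm can. A call with a gripper value outside its range is refused whole. The fingers move at their own pace and stop on an object; "force" is the grip in N (left out, the last holds). Time passes only in rows, so rows that repeat a pose let the fingers close. It gives the time, the measured TCP pose, the force, the opening and the grip force at its end, in the units of the state.
- bot.get_obs(): the state, without advancing time (a new reading comes with each control period).
- bot.read_camera(name): name is "scene" or "side" or "wrist"; returns a dict with "image" (420x560x3 uint8, red, green, blue), "camera_matrix" (3x3 intrinsics, pixels), "dist" ([k1, k2, p1, p2, k3] as OpenCV has them; the pictures are not rectified), "R" (3x3) and "t" (3): a world point X has camera coordinates R X + t. Camera axes: x right, y down, z forward; pixel columns grow to the right and rows downward; lengths in m; the calibration is good to about 2 mm. A picture is of the moment at which its call begins. There is no depth.
- bot.hand_in(): hands the job in; it is judged then, once.
The state is a dict: "t": time; "q": joint angles; "joint_vel": joint speeds; "joint_torque": joint torques, N m; "eef_pos": TCP position; "tool_rot": TCP orientation; "contact_force": force on the tool from outside, world axes, zero at the start; "torque": the same for the moment, N m; "gripper_width": opening from 0.0 (shut) to 1.0 (fully open); "grasp_force": force on a finger pad.
Only numpy, scipy, OpenCV 4.12 (cv2) and the standard library are available. Lean on these libraries where they do the work, as an engineer would, in place of code of your own. Each camera call takes 0.05 s, during which the arm holds its last target. There are 200 camera calls.

TASK

Change the check load on the scale: first take the oblong steel block off the scale's round pan and put it back, flat and fully down, in its matching oblong nest in the black weight tray. Then, one at a time, lay the three flat steel disc weights on the pan as one stack, the largest at the bottom, then the medium, the smallest on top, each lying flat and centred on the circle marked on the pan. Set each weight down gently rather than dropping it, keep the discs lying flat, and leave the tube rack and the other things where they are.

Things in the scene. Friction and masses are not known exactly. Their poses are not given: they have to be found in the camera images.
- scale: bench scale, fixed; white housing 180 (x) x 170 (y) mm, 50 mm high, with a flat round rimless dark pan 120 mm in diameter over its centre, pan surface 64 mm above the worktop. Origin: centre of the underside; z up; the display is on its -x side.
- pan (a point): centre of the pan's upper surface (in the middle of a thin light marked circle 69 mm in diameter); axes as the scale's.
- tray: black plastic weight tray, fixed; a block 180 (x) x 190 (y) x 30 (height) mm with five nests, all 12 mm deep from its top: an oblong one 36 (x) x 66 (y) mm centred at (-45, 0) mm, a 45 mm square one at (-45, -65) mm which holds the square block, and round ones of 42 mm at (-45, 63), 66 mm at (45, 45) and 54 mm at (45, -40), empty and to stay empty. Origin: centre of the underside; z up.
- nest (a point): centre of the floor of the tray's oblong nest, 18 mm above the worktop; its axes are the tray's: the nest is 36 mm along x, 66 mm along y.
- block: oblong steel block weight, 30 (x) x 60 (y) x 30 (height) mm, about 0.4 kg, at the start lying on the scale's pan, 30 mm high above it. Origin: centre of its underside; z up. In its nest it has 3 mm of play on each side and stands 18 mm above the tray's top.
- disc_large: flat steel disc weight, 62 mm in diameter, 16 mm thick, about 0.38 kg, lying flat on the worktop at the start. Origin: centre of its underside; z up.
- disc_medium: flat steel disc weight, 50 mm in diameter, 16 mm thick, about 0.245 kg, lying flat on the worktop at the start. Origin: centre of its underside; z up.
- disc_small: flat steel disc weight, 38 mm in diameter, 16 mm thick, about 0.14 kg, lying flat on the worktop at the start. Origin: centre of its underside; z up.
- rack: loose white tube rack full of capped tubes, bystander; 166 (x) x 78 (y) mm, 105 mm high. Origin: centre of its underside. Discs lie in the lanes along its long sides, 15 mm or more from it, so a disc there is best gripped with the fingers in line with the rack's long (x) axis.
- spray_bottle: upright white plastic bottle, bystander; 54 mm in diameter, 140 mm high. Origin: centre of its underside.
- cup: upright white plastic cup, bystander; 60 mm in diameter at the rim, 60 mm high. Origin: centre of its underside.
- tape_roll: roll of paper tape lying flat, bystander; 50 mm outside diameter, 34 mm hole, 19 mm high. Origin: centre of its underside.
- marker: black marker pen lying along its y axis, bystander; 100 mm long, 14 mm thick. Origin: on the worktop under its middle.
- tube: capped sample tube lying along its y axis, bystander; 100 mm long, cap 17 mm thick at its +y end. Origin: on the worktop under its middle.
- square_block: square steel block weight, bystander, 40 x 40 x 30 (height) mm, lying in the tray's square nest and standing 18 mm above the tray's top. Origin: centre of its underside.

How it is judged:
On the way, in this order (a step that is already met when the one before it is completed fails the run):
1. the oblong block lies fully down in its nest (horizontal distance between block and nest below 0.007 m and z of block in the frame of nest below 0.004 m and angle between block's own z axis and vertical below 0.08 rad), for 0.2 s.
2. the large disc lies flat and centred on the pan (horizontal distance between disc_large and pan below 0.008 m and z of disc_large in the frame of pan between -0.004 and 0.004 m and angle between disc_large's own z axis and vertical below 0.08 rad), for 0.2 s.
3. the medium disc lies flat and centred on the large one (all of step 2 and horizontal distance between disc_medium and pan below 0.008 m and z of disc_medium in the frame of pan between 0.012 and 0.02 m and angle between disc_medium's own z axis and vertical below 0.08 rad and horizontal distance between disc_medium and disc_large below 0.007 m), for 0.2 s.
4. the small disc lies flat and centred on top (all of step 3 and horizontal distance between disc_small and pan below 0.008 m and z of disc_small in the frame of pan between 0.028 and 0.036 m and angle between disc_small's own z axis and vertical below 0.08 rad and horizontal distance between disc_small and disc_medium below 0.007 m), for 0.2 s.
At the end, for the whole second after the job is handed in: Block level in its nest: within 7 mm of its centre, under 4 mm off its floor. Large, medium, small disc stacked in this order on the pan, each level (0.08 rad), within 8 mm of the pan's centre, 7 mm of the disc below and 4 mm of its height (0, 16, 32 mm). All at rest (all of step 1 and all of step 4 and linear speed of each of disc_large, disc_medium, disc_small, block below 0.02 m/s); the robot touches nothing.
It fails at once if a bystander (rack, bottle, cup, tape roll, marker, tube, square block) is moved by more than 20 mm (distance of any of rack, spray_bottle, cup, tape_roll, marker, tube, square_block from where it was at the start of the episode above 0.02 m).
It fails at once if a disc is let go in the air more than 10 mm above its place in the stack ((horizontal distance between disc_large and pan below 0.05 m and z of disc_large in the frame of pan above 0.01 m and contact force between disc_large and the fingers below 0.1 N) or (horizontal distance between disc_medium and pan below 0.05 m and z of disc_medium in the frame of pan above 0.026 m and contact force between disc_medium and the fingers below 0.1 N) or (horizontal distance between disc_small and pan below 0.05 m and z of disc_small in the frame of pan above 0.042 m and contact force between disc_small and the fingers below 0.1 N)).
It fails at once if the block is let go in the air more than 10 mm above the tray's top (horizontal distance between block and nest below 0.04 m and z of block in the frame of nest above 0.022 m and contact force between block and the fingers below 0.1 N).
It fails at once if a disc is tipped by more than 0.6 rad (angle between any of disc_large, disc_medium, disc_small's own z axis and vertical above 0.6 rad).
It also fails if it takes over 72 s, if anything falls off the work surface, if the arm or the gripper's body presses on something with over 40 N, if the wrist force passes 120 N, or if a joint passes its speed limit or range.

## Working session

There is one attempt and no reset: what is moved stays moved. The work goes in short steps, Python scripts to look and compute and a tool call to move; the robot and the scene stay as the last step left them, time stands still between calls to the robot, and variables do not carry over. Pictures are saved under pics/ and viewed, at most 10 in all, crops included, and the job is handed in when it is done.

Besides the shell and the picture viewer there is one more tool, called after ">>>" as name([rows], argument=value, ...), one row to a line, values as JSON. step_arm: Moves the arm, as the interface text tells. Its arguments: {"type":"object","properties":{"increments":{"type":"array"},"force":{"type":"number"}},"required":["increments"]}

```bash
mkdir -p pics; cat > h.py <<'E'
import numpy as np, cv2, json
from station import bot
def cam(n):
    c=bot.read_camera(n); return c
def save(c,f): cv2.imwrite('pics/'+f, c['image'][:,:,::-1])
def ray(c,px):
    p=cv2.undistortPoints(np.array(px,float).reshape(-1,1,2),np.array(c['camera_matrix']),np.array(c['dist'])).reshape(-1,2)
    R=np.array(c['R']);t=np.array(c['t'])
    return -R.T@t, np.c_[p,np.ones(len(p))]@R
def onz(c,px,z):
    o,d=ray(c,px); return o+d*((z-o[2])/d[:,2:3])
def tri(c1,p1,c2,p2):
    o1,d1=ray(c1,[p1]);o2,d2=ray(c2,[p2]);d1=d1[0];d2=d2[0]
    s=np.linalg.lstsq(np.c_[d1,-d2],o2-o1,rcond=None)[0]
    a=o1+s[0]*d1;b=o2+s[1]*d2
    return (a+b)/2,np.linalg.norm(a-b)
E
python3 - <<'E'
from h import *
for n in ['scene','side','wrist']:
    c=cam(n); save(c,n+'0.png'); R=np.array(c['R']); print(n,(-R.T@np.array(c['t'])).round(3),R.round(2).tolist(),c['camera_matrix'][0][0])
    np.save('pics/%s0.npy'%n,c,allow_pickle=True)
print(bot.get_obs(),bot.hold_point_z)
E
```

```text
scene [ 0.902 -0.7    0.581] [[0.86, 0.51, 0.02], [0.3, -0.48, -0.82], [-0.41, 0.71, -0.57]] 412.65264447728356
side [0.092 0.791 0.595] [[-0.87, -0.5, 0.02], [-0.26, 0.41, -0.87], [0.42, -0.76, -0.49]] 430.7487545971562
wrist [ 0.345 -0.584  0.372] [[0.42, -0.91, -0.0], [-0.87, -0.4, 0.27], [-0.24, -0.11, -0.96]] 306.7092712628422
{'t': 0.15, 'q': array([ 1.03090232,  0.4776178 ,  0.02236085,  1.55620122, -0.01151951,
        1.10927617, -0.08309587]), 'joint_vel': array([ 0.00137656, -0.00225844,  0.00048155, -0.00285118, -0.00078023,
       -0.00151229,  0.00023925]), 'joint_torque': array([ 2.29312456e-03, -5.96926653e+01,  1.61006738e+00, -2.81494868e+01,
        1.26364900e-02,  6.56021613e-03,  2.93508727e-06]), 'eef_pos': array([ 0.28229657, -0.61264904,  0.230554  ]), 'tool_rot': array([-6.60902760e-04,  9.76784306e-01,  2.14224060e-01, -1.88340979e-04]), 'contact_force': array([-0.09759675, -0.1850503 ,  0.41443813]), 'torque': array([ 0.01949485, -0.01514311, -0.01024944]), 'grasp_force': 0.0, 'gripper_width': 0.9968514997044344} 0.0187
```

View pics/scene0.png

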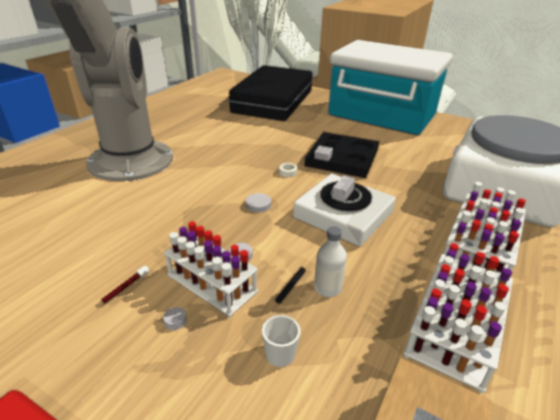

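View pics/side0.png

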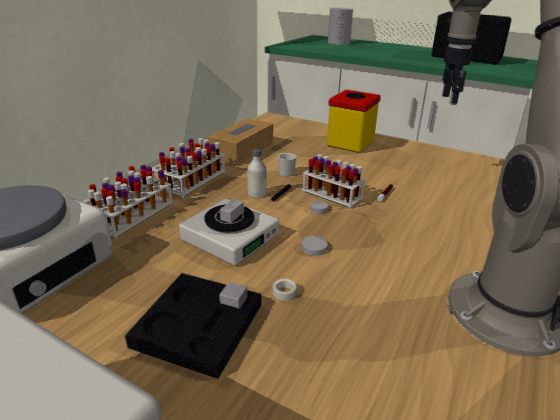

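The scene view shows the large disc at (258,203), one disc behind the rack at (240,252), one in front of it at (174,317). The block is on the pan at (343,188) and the tray at (343,154). In the side view the large disc is at (314,245), another disc at (319,207), the block at (231,211) and the tray at (197,320).

```bash
python3 - <<'E'
from h import *
s=np.load('pics/scene0.npy',allow_pickle=True).item(); d=np.load('pics/side0.npy',allow_pickle=True).item()
f=lambda n,c,p,z:print(n,onz(c,[p],z)[0].round(3))
f('large sc',s,(258,202),.016);f('large sd',d,(314,243),.016)
f('med sc',s,(240,250),.016);f('med sd',d,(319,206),.016)
f('small sc',s,(174,316),.016)
print('block',tri(s,(345,181),d,(233,205)))
f('blk',s,(345,181),.094)
for p in [(317,134),(380,145),(370,174),(306,157)]: f('tray',s,p,.03)
for p in [(182,277),(261,292),(212,362),(133,336)]: f('traysd',d,p,.03)
f('sq',s,(323,151),.048);f('sq',d,(234,288),.048)
f('tape',s,(289,167),.019)
for p in [(165,262),(233,300),(256,290),(192,240)]: f('rack',s,p,.02)
f('bottle',s,(330,290),0);f('cup',s,(281,360),0);f('marker',s,(291,285),.01)
for p in [(105,300),(147,270)]: f('tube',s,p,.01)
E
```

```text
large sc [ 0.44  -0.005  0.016]
large sd [0.434 0.005 0.016]
med sc [ 0.506 -0.174  0.016]
med sd [ 0.5   -0.166  0.016]
small sc [ 0.51  -0.374  0.016]
block (array([0.62362229, 0.07067227, 0.09606733]), np.float64(0.007646674264873385))
blk [0.625 0.077 0.094]
tray [0.4   0.397 0.03 ]
tray [0.595 0.43  0.03 ]
tray [0.631 0.249 0.03 ]
tray [0.442 0.242 0.03 ]
traysd [0.603 0.279 0.03 ]
traysd [0.44  0.234 0.03 ]
traysd [0.417 0.422 0.03 ]
traysd [0.568 0.448 0.03 ]
sq [0.481 0.269 0.048]
sq [0.479 0.269 0.048]
tape [0.421 0.183 0.019]
rack [ 0.404 -0.285  0.02 ]
rack [ 0.577 -0.295  0.02 ]
rack [ 0.599 -0.253  0.02 ]
rack [ 0.404 -0.204  0.02 ]
bottle [ 0.708 -0.163  0.   ]
cup [ 0.706 -0.343  0.   ]
marker [ 0.643 -0.2    0.01 ]
tube [ 0.376 -0.407  0.01 ]
tube [ 0.382 -0.312  0.01 ]
```

View pics/wrist0.png

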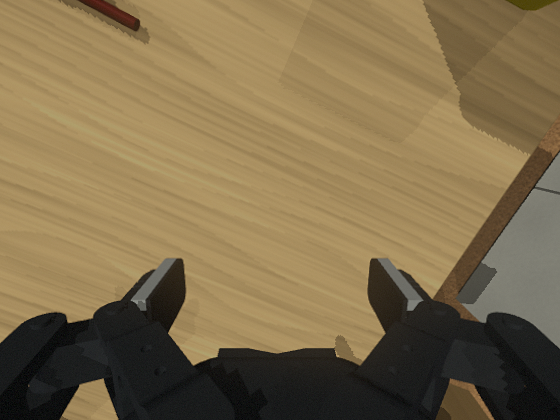

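Wrist view: a bare tabletop with the tube at the top left. Image up is tool +x, and the fingers are at rows 260-310. I'll square the tool to the world axes and look from above.

>>> step_arm([
  [[1,283,-214,-110,0,0,24.7],[1,283,-214,-110,0,0,24.7],[1,283,-214,-110,0,0,24.7],[1,283,-214,-110,0,0,24.7],[1,283,-214,-110,0,0,24.7],[1,283,-214,-110,0,0,24.7],[1,283,-214,-110,0,0,24.7],[1,283,-214,-110,0,0,24.7],[1,283,-214,-110,0,0,24.7],[1,283,-214,-110,0,0,24.7]],
])

```text
t: 0.98
eef_pos: [0.4553, -0.2924, 0.3438]
tool_rot: [-0.001, 1.0, 0.006, 0.003]
contact_force: [0.7, 1.4, -0.2]
gripper_width: 0.998
grasp_force: 0.0
```

>>> step_arm([
  [[1,0,0,0,0,0,0],[1,0,0,0,0,0,0]],
])

```text
t: 1.15
eef_pos: [0.4495, -0.3007, 0.341]
tool_rot: [0.0, 1.0, 0.0, -0.0]
contact_force: [-0.9, -0.2, -0.2]
gripper_width: 1.002
grasp_force: 0.0
```

```bash
python3 - <<'E'
from h import *
c=cam('wrist'); save(c,'w1.png'); np.save('pics/w1.npy',c,allow_pickle=True); o=bot.get_obs();print(o['t'],o['q'].round(2),o['eef_pos'],o['tool_rot'].round(4))
E
```

```text
1.2 [ 0.52  0.17 -0.05  1.73  0.01  1.24 -1.11] [ 0.44895639 -0.30140436  0.34074791] [ 1.e-04  1.e+00 -6.e-04 -6.e-04]
```

>>> step_arm([
  [[1,40,-330,0,0,0,0],[1,40,-330,0,0,0,0],[1,40,-330,0,0,0,0],[1,40,-330,0,0,0,0],[1,40,-330,0,0,0,0],[1,40,-330,0,0,0,0],[1,40,-330,0,0,0,0],[1,40,-330,0,0,0,0],[1,40,-330,0,0,0,0],[1,40,-330,0,0,0,0]],
])

```text
t: 2.03
eef_pos: [0.4897, 0.0306, 0.3407]
tool_rot: [-0.0, 1.0, 0.002, -0.001]
contact_force: [-0.9, -2.1, 0.4]
gripper_width: 1.003
grasp_force: 0.0
```

>>> step_arm([
  [[1,0,0,0,0,0,0],[1,0,0,0,0,0,0]],
])

```text
t: 2.2
eef_pos: [0.4897, 0.0272, 0.3408]
tool_rot: [0.0, 1.0, -0.002, -0.0]
contact_force: [0.3, -0.1, -0.3]
gripper_width: 0.994
grasp_force: 0.0
```

```bash
python3 - <<'E'
from h import *
c=cam('wrist'); save(c,'w2.png'); np.save('pics/w2.npy',c,allow_pickle=True); o=bot.get_obs();print(o['t'],o['q'].round(2),o['eef_pos'],o['tool_rot'].round(4))
E
```

```text
2.25 [ 0.13  0.1  -0.34  1.82  0.03  1.23 -1.79] [0.48971945 0.02733034 0.34095263] [ 3.0e-04  1.0e+00 -1.7e-03 -3.0e-04]
```

>>> step_arm([
  [[1,0,-190,0,0,0,0],[1,0,-190,0,0,0,0],[1,0,-190,0,0,0,0],[1,0,-190,0,0,0,0],[1,0,-190,0,0,0,0],[1,0,-190,0,0,0,0],[1,0,-190,0,0,0,0],[1,0,-190,0,0,0,0]],
])

```text
t: 2.92
eef_pos: [0.4903, 0.2175, 0.341]
tool_rot: [0.001, 1.0, -0.001, -0.0]
contact_force: [-0.0, -0.6, 0.1]
gripper_width: 1.002
grasp_force: 0.0
```

```bash
python3 - <<'E'
from h import *
c=cam('wrist'); save(c,'w3.png'); np.save('pics/w3.npy',c,allow_pickle=True); o=bot.get_obs();print(o['t'],o['q'].round(2),o['eef_pos'],o['tool_rot'].round(4))
E
```

```text
2.9667 [-0.12  0.19 -0.48  1.72  0.09  1.25 -2.2 ] [0.49036205 0.21719453 0.34107405] [ 6.0e-04  1.0e+00 -1.6e-03 -1.0e-04]
```

View pics/w1.png

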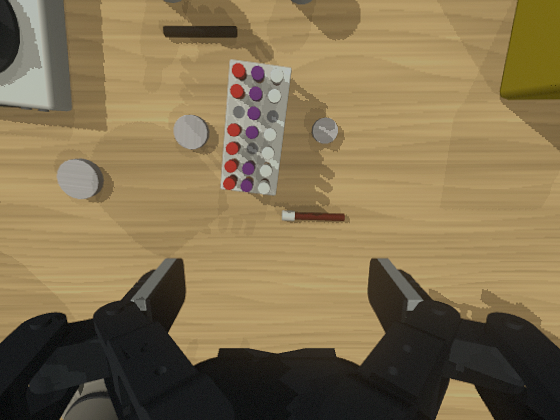

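View pics/w2.png

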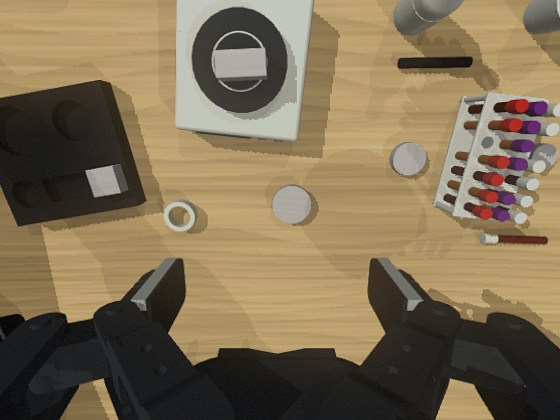

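View pics/w3.png

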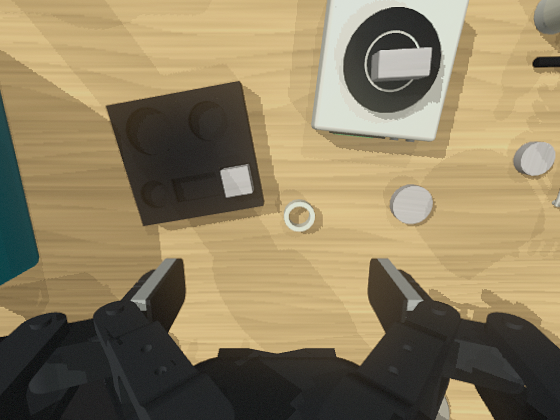

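w1: large disc (79,179), medium (191,132), small (325,130). w2: large (292,205), medium (409,158), pan (240,61) with the block about (240,64), tray at left. w3: pan (392,60), block top (402,64), tray quad (108,104),(240,82),(264,205),(145,225), and the oblong nest about (197,188). Next I'll measure with masks.

```bash
cat >> h.py <<'E'
def load(n): return np.load('pics/%s.npy'%n,allow_pickle=True).item()
def comp(m,seed):
    m=cv2.morphologyEx(m.astype(np.uint8),cv2.MORPH_OPEN,np.ones((3,3),np.uint8))
    n,l,st,ce=cv2.connectedComponentsWithStats(m)
    i=1+np.argmin(np.hypot(*(ce[1:]-seed).T)+ (st[1:,4]<80)*1000)
    k=(l==i).astype(np.uint8)
    return max(cv2.findContours(k,cv2.RETR_EXTERNAL,cv2.CHAIN_APPROX_NONE)[0],key=len)[:,0,:].astype(float),st[i]
def disc(c,seed,r,z):
    h=cv2.cvtColor(c['image'],cv2.COLOR_RGB2HSV).astype(int)
    ct,st=comp((h[...,1]<45)&(h[...,2]>90),seed)
    P=onz(c,ct,z)[:,:2]; o=ray(c,[seed])[0][:2]
    u=P.mean(0)-o;u/=np.linalg.norm(u);v=np.array([-u[1],u[0]])
    a=(P-o)@u;b=(P-o)@v
    return o+u*(a.max()-r)+v*(b.max()+b.min())/2, np.ptp(b), np.ptp(a), st
E
python3 - <<'E'
from h import *
w1,w2,w3=map(load,['w1','w2','w3'])
for n,c,s,r in [('L1',w1,(79,179),.031),('L2',w2,(292,205),.031),('L3',w3,(412,205),.031),('M1',w1,(191,132),.025),('M2',w2,(409,158),.025),('S1',w1,(325,130),.019)]:
    p,b,a,st=disc(c,s,r,.016); print(n,p.round(4),b.round(3),a.round(3),st)
for n,c,s in [('w2',w2,(240,61)),('w3',w3,(392,60))]:
    h=cv2.cvtColor(c['image'],cv2.COLOR_RGB2HSV).astype(int)
    ct,st=comp(h[...,2]<95,s); e=cv2.fitEllipse(cv2.convexHull(ct.astype(np.float32)))
    print(n,'pan',np.round(e,1).tolist() if 0 else e,onz(c,[e[0]],.064).round(4),st)
    ct,st=comp((h[...,2]>175)&(h[...,1]<40)&(np.hypot(*(np.indices(h.shape[:2])-np.array(s)[::-1,None,None]))<36),s)
    r=cv2.minAreaRect(ct.astype(np.float32)); bx=cv2.boxPoints(r); X=onz(c,bx,.094); print('block',r,X.round(4).tolist(),X.mean(0).round(4))
    print('vals',h[int(r[0][1]),int(r[0][0])])
for n,c,q in [('w3',w3,[(108,104),(240,82),(264,205),(145,225)])]:
    g=cv2.cvtColor(c['image'],cv2.COLOR_RGB2GRAY); q=cv2.cornerSubPix(g,np.array(q,np.float32).reshape(-1,1,2),(5,5),(-1,-1),(3,20,.01)).reshape(-1,2)
    print(q.tolist(),onz(c,q,.03).round(4).tolist(),onz(c,q[1:3],0).round(4).tolist())
# rack top edges, white corners
print('rack',onz(w1,[(231,60),(221,190),(275,193),(291,67)],.07).round(3).tolist())
E
python3 - <<'E'
import sys;sys.path.insert(0,'.')
import os;os.chdir('.')
from h import *
c=load('w3');a=cv2.resize(c['image'][60:240,90:450][:,:,::-1],None,fx=2,fy=2,interpolation=cv2.INTER_CUBIC)
cv2.imwrite('pics/w3crop.png',np.clip(a.astype(int)*1.6,0,255).astype(np.uint8))
E
```

```text
L1 [0.4362 0.0021] 0.06 0.062 [  57  159   42   40 1291]
L2 [0.4377 0.0035] 0.06 0.062 [ 273  185   38   38 1177]
L3 [0.4373 0.0042] 0.061 0.067 [ 390  185   43   39 1303]
M1 [ 0.5072 -0.1749] 0.048 0.048 [174 115  33  34 912]
M2 [ 0.5078 -0.1726] 0.048 0.054 [390 142  36  33 938]
S1 [ 0.51   -0.3717] 0.035 0.037 [313 118  25  25 508]
w2 pan ((239.3285369873047, 59.63706588745117), (94.79326629638672, 105.57907104492188), 168.44683837890625) [[0.6354 0.0724 0.064 ]] [ 192    8   95  105 5540]
block ((239.0, 53.0), (49.99999237060547, 7.999999046325684), -0.0) [[0.6327, 0.0981, 0.094], [0.6409, 0.0976, 0.094], [0.6409, 0.0405, 0.094], [0.6327, 0.0407, 0.094]] [0.6368 0.0692 0.094 ]
vals [ 21  10 178]
w3 pan ((391.851806640625, 59.605926513671875), (93.30540466308594, 108.5379638671875), 28.186742782592773) [[0.6356 0.0736 0.064 ]] [ 344    7   97  106 4859]
block ((402.8769226074219, 62.28461456298828), (26.95842933654785, 49.31284713745117), 86.8201675415039) [[0.64, 0.1012, 0.094], [0.6423, 0.0457, 0.094], [0.6142, 0.0401, 0.094], [0.6117, 0.0968, 0.094]] [0.6271 0.071  0.094 ]
vals [ 26   9 197]
[[105.06536102294922, 105.37846374511719], [239.10728454589844, 80.43427276611328], [263.38134765625, 204.85670471191406], [142.74195861816406, 225.668701171875]] [[0.5839, 0.4546, 0.03], [0.6167, 0.2677, 0.03], [0.4409, 0.2368, 0.03], [0.4078, 0.4239, 0.03]] [[0.6205, 0.271, 0.0], [0.433, 0.238, 0.0]]
rack [[0.594, -0.245, 0.07], [0.431, -0.225, 0.07], [0.427, -0.299, 0.07], [0.586, -0.319, 0.07]]
```

View pics/w3crop.png

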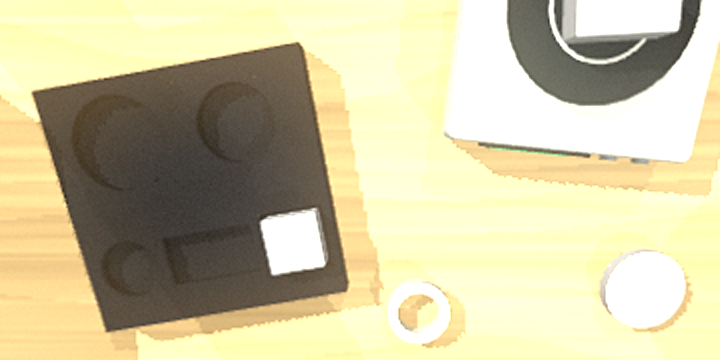

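The crop shows the tray with its nest outline centred about (195,188) in w3 pixels, and the block top on the pan. The tray centre is (0.512,0.346) with yaw 10°, so the nest is at (0.468,0.338). The pan is at (0.6355,0.073). Next I'll go over the block, turned to grip its 30 mm width.

>>> step_arm([
  [[1,137,145,100,0,0,-65],[1,137,145,100,0,0,-65],[1,137,145,100,0,0,-65],[1,137,145,100,0,0,-65],[1,137,145,100,0,0,-65],[1,137,145,100,0,0,-65],[1,137,145,100,0,0,-65],[1,137,145,100,0,0,-65],[1,137,145,100,0,0,-65],[1,137,145,100,0,0,-65]],
])

```text
t: 3.8
eef_pos: [0.6268, 0.0719, 0.241]
tool_rot: [0.0, 0.843, 0.538, -0.0]
contact_force: [0.7, 0.8, 0.7]
gripper_width: 1.001
grasp_force: 0.0
```

>>> step_arm([
  [[1,0,0,0,0,0,-27.4],[1,0,0,0,0,0,-27.4],[1,0,0,0,0,0,-27.4],[1,0,0,0,0,0,-27.4],[1,0,0,0,0,0,-27.4],[1,0,0,0,0,0,-27.4]],
])

```text
t: 4.3
eef_pos: [0.6267, 0.0734, 0.2412]
tool_rot: [0.0, 0.695, 0.719, -0.0]
contact_force: [-0.4, -0.5, 0.7]
gripper_width: 1.002
grasp_force: 0.0
```

```bash
python3 - <<'E'
from h import *
c=cam('wrist'); save(c,'w4.png'); np.save('pics/w4.npy',c,allow_pickle=True); o=bot.get_obs();print(o['t'],o['q'].round(2),o['eef_pos'],o['tool_rot'].round(4))
from h import *
w3=load('w3');print('nest px at .03',onz(w3,[(195.5,187.5)],.03).round(4))
h=cv2.cvtColor(c['image'],cv2.COLOR_RGB2HSV).astype(int)
K=np.array(c['camera_matrix']);R=np.array(c['R']);t=np.array(c['t'])
px=cv2.projectPoints(np.array([[.628,.072,.094],[.6355,.073,.064],[.468,.338,.03]]),cv2.Rodrigues(R)[0],t,K,np.array(c['dist']))[0].reshape(-1,2);print(px)
ct,st=comp((h[...,2]>165)&(h[...,1]<40)&(np.hypot(*(np.indices(h.shape[:2])-px[0][::-1,None,None]))<70),px[0])
r=cv2.minAreaRect(ct.astype(np.float32)); X=onz(c,cv2.boxPoints(r),.094); print(st,r,X.round(4).tolist(),X.mean(0))
p4=np.array(r[0])
ct,st=comp((cv2.cvtColor(w3['image'],cv2.COLOR_RGB2HSV)[...,2]>175)&(np.hypot(*(np.indices(h.shape[:2])-np.array([62,402])[:,None,None]))<36),(402,62))
print('tri',tri(c,p4,w3,cv2.minAreaRect(ct.astype(np.float32))[0]))
E
```

```text
4.35 [ 0.26  0.48 -0.66  1.62  0.31  1.15 -0.44] [0.62672397 0.07371231 0.24131618] [ 2.000e-04  6.943e-01  7.197e-01 -2.000e-04]
nest px at .03 [[0.4679 0.3382 0.03  ]]
[[ 276.42254248  198.43045242]
 [ 283.49243966  191.1595547 ]
 [ 110.87845354 -109.52378919]]
[ 261  171   30   59 1691] ((275.5, 200.0), (58.0, 29.0), 90.0) [[0.6125, 0.0981, 0.094], [0.6399, 0.0991, 0.094], [0.6427, 0.0412, 0.094], [0.6138, 0.0402, 0.094]] [0.62719003 0.0696384  0.094     ]
tri (array([0.6268534 , 0.07107818, 0.09825029]), np.float64(0.000912589582819683))
```

View pics/w4.png

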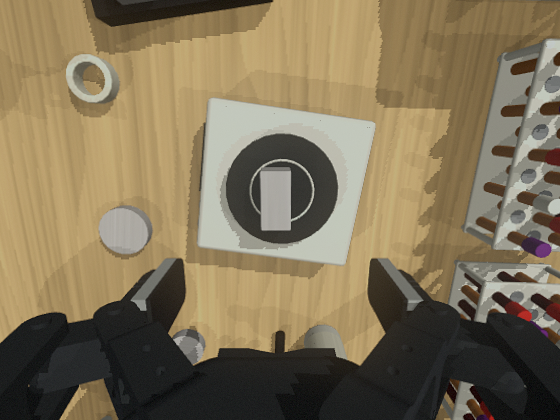

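The wrist view shows the block top at (275,200), aligned with the tool, and the pan ring around it at about (283,190). Going down to grip.

>>> step_arm([
  [[0.2,-3,0,30,0,0,0],[-0.1,-3,0,60,0,0,0],[-0.1,-3,0,90,0,0,0],[-0.1,-3,0,120,0,0,0],[-0.1,-3,0,140,0,0,0],[-0.1,-3,0,155,0,0,0],[-0.1,-3,0,164,0,0,0],[-0.1,-3,0,164,0,0,0]],
], force=40)

```text
t: 5.02
eef_pos: [0.626, 0.0714, 0.0758]
tool_rot: [-0.001, 0.693, 0.721, -0.001]
contact_force: [-0.5, 0.2, 0.1]
gripper_width: 0.451
grasp_force: 0.0
```

>>> step_arm([
  [[-1,0,0,0,0,0,0],[-1,0,0,0,0,0,0],[-1,0,0,0,0,0,0],[-1,0,0,0,0,0,0],[-1,0,0,0,0,0,0],[-1,0,0,0,0,0,0]],
], force=50)

```text
t: 5.52
eef_pos: [0.6271, 0.0718, 0.0779]
tool_rot: [0.0, 0.692, 0.722, 0.0]
contact_force: [-0.6, -0.7, -0.9]
gripper_width: 0.335
grasp_force: 54.6
```

>>> step_arm([
  [[-1,0,0,-20,0,0,0],[-1,0,0,-50,0,0,0],[-1,0,0,-80,0,0,0],[-1,0,0,-100,0,0,0],[-1,30,-16,-100,0,0,-2],[-1,60,-32,-100,0,0,-4],[-1,90,-49,-100,0,0,-7.5],[-1,120,-65,-100,0,0,-7.5],[-1,150,-81,-100,0,0,-7.5],[-1,180,-97,-100,0,0,-7.5]],
])

```text
t: 6.35
eef_pos: [0.5211, 0.2486, 0.1774]
tool_rot: [0.0, 0.643, 0.766, 0.0]
contact_force: [1.1, -0.4, -4.1]
gripper_width: 0.338
grasp_force: 54.2
```

```bash
python3 - <<'E'
from h import *
o=bot.get_obs();p=o['eef_pos'];q=o['tool_rot'];y=2*np.arctan2(q[2],q[1]);print(o['t'],o['q'].round(2),p,np.degrees(y),o['grasp_force'])
d=np.array([.468,.339])-p[:2];print('tool x,y mm',(d@[np.cos(y),np.sin(y)]*1e3).round(1),(d@[np.sin(y),-np.cos(y)]*1e3).round(1))
E
```

```text
6.35 [ 0.    0.47 -0.72  1.81  0.37  1.   -0.7 ] [0.52114558 0.24859642 0.17737175] 99.92515300337611 54.15409326553345
tool x,y mm 98.2 -36.8
```

>>> step_arm([
  [[-1,35,-13,0,0,0,0],[-1,70,-26,0,0,0,0],[-1,99,-38,0,0,0,0],[-1,99,-38,30,0,0,0],[-1,99,-38,60,0,0,0],[-1,99,-38,80,0,0,0],[-1,99,-38,90,0,0,0],[-1,99,-38,90,0,0,0],[-1,99,-38,90,0,0,0]],
])

```text
t: 7.1
eef_pos: [0.468, 0.3387, 0.0877]
tool_rot: [-0.0, 0.643, 0.766, 0.0]
contact_force: [-1.2, -0.1, -4.0]
gripper_width: 0.333
grasp_force: 54.0
```

```bash
python3 - <<'E'
from h import *
c=cam('wrist'); np.save('pics/w5.npy',c,allow_pickle=True)
o=bot.get_obs();p=o['eef_pos'];q=o['tool_rot'];y=2*np.arctan2(q[2],q[1]);print(o['t'],p,np.degrees(y),o['grasp_force'],o['contact_force'])
d=np.array([.468,.339])-p[:2];print('tool x,y mm',(d@[np.cos(y),np.sin(y)]*1e3).round(1),(d@[np.sin(y),-np.cos(y)]*1e3).round(1))
K=np.array(c['camera_matrix']);R=np.array(c['R']);t=np.array(c['t'])
# overlay: predicted nest outline at tray top
a=np.radians(9.95);Rz=np.array([[np.cos(a),-np.sin(a)],[np.sin(a),np.cos(a)]])
im=c['image'][:,:,::-1]; im=np.clip(im.astype(int)*2,0,255).astype(np.uint8)
Q=np.array([[-63,-33],[-27,-33],[-27,33],[-63,33]])/1e3@Rz.T+[.5123,.3458]
px=cv2.projectPoints(np.c_[Q,[.03]*4],cv2.Rodrigues(R)[0],t,K,np.array(c['dist']))[0].reshape(-1,2);print(px.round(0).tolist())
cv2.polylines(im,[px.round().astype(int)],True,(0,0,255),1)
cv2.imwrite('pics/w5.png',cv2.resize(im[40:420,60:500],None,fx=1.5,fy=1.5))
E
```

```text
7.15 [0.46843292 0.3392734  0.08852831] 99.92643167434913 54.04248833656311 [ 0.28922045  0.57430454 -3.80414121]
tool x,y mm -0.2 -0.5
[[250.0, 272.0], [300.0, 272.0], [302.0, 180.0], [247.0, 180.0]]
```

View pics/w5.png

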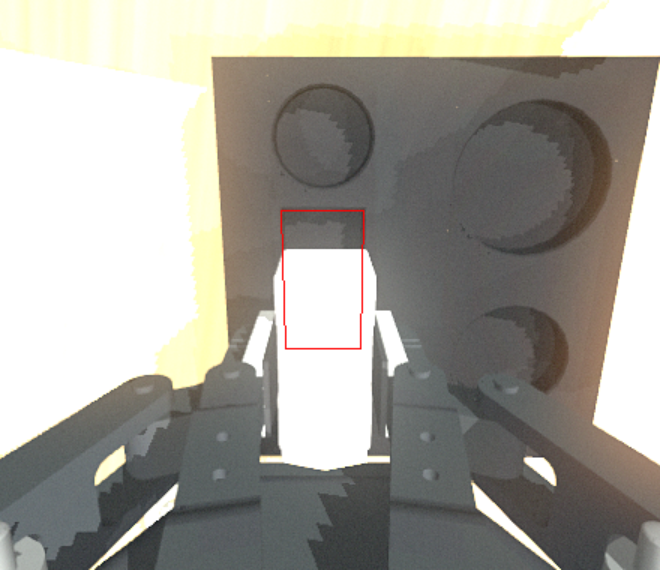

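The picture shows the nest outline matching the predicted rectangle, with the block centred over it. Lowering.

>>> step_arm([
  [[-1,0,0,15,0,0,0],[-1,0,0,28,0,0,0],[-1,0,0,37,0,0,0],[-1,0,0,43,0,0,0],[-1,0,0,48,0,0,0],[-1,0,0,52,0,0,0],[-1,0,0,55,0,0,0],[-1,0,0,56,0,0,0],[-1,0,0,56,0,0,0]],
])

```text
t: 7.9
eef_pos: [0.4672, 0.3434, 0.0352]
tool_rot: [-0.001, 0.642, 0.766, 0.003]
contact_force: [-7.8, 0.6, 24.2]
gripper_width: 0.333
grasp_force: 59.7
```

```bash
python3 - <<'E'
from h import *
def proj(c,P): return cv2.projectPoints(np.array(P,float),cv2.Rodrigues(np.array(c['R']))[0],np.array(c['t']),np.array(c['camera_matrix']),np.array(c['dist']))[0].reshape(-1,2)
a=np.radians(9.93)
def blk(cx,cy,z): return [[cx+np.cos(a)*u-np.sin(a)*v,cy+np.sin(a)*u+np.cos(a)*v,z+w] for w in (0,.03) for u,v in((-.015,.03),(.015,.03),(.015,-.03),(-.015,-.03))]
w5=load('w5');print('pred w5',proj(w5,blk(.4684,.338,.0746)).round(0).tolist())
h=cv2.cvtColor(w5['image'],cv2.COLOR_RGB2HSV)
print('col277',h[195:300:3,277,2].tolist())
for r in (209,214,220,226,232,250,270,300,340): print(r,np.where((h[r,235:320,2]>100)&(h[r,235:320,1]<60))[0][[0,-1]]+235)
c=cam('wrist');np.save('pics/w6.npy',c,allow_pickle=True)
o=bot.get_obs();print(o['t'],o['eef_pos'],o['tool_rot'],o['contact_force'],o['torque'],o['gripper_width'])
h=cv2.cvtColor(c['image'],cv2.COLOR_RGB2HSV)
print('pred w6',proj(c,blk(.468,.338,.018)).round(0).tolist(),proj(c,blk(.4672,.3424,.0213)).round(0).tolist())
print('col277',h[195:300:3,277,2].tolist())
for r in (209,214,220,226,232,250,270,300,340): 
    k=np.where((h[r,225:330,2]>100)&(h[r,225:330,1]<60))[0]; print(r,k[[0,-1]]+225 if len(k) else None)
E
```

```text
pred w5 [[246.0, 201.0], [304.0, 201.0], [301.0, 303.0], [249.0, 303.0], [240.0, 218.0], [310.0, 218.0], [306.0, 338.0], [243.0, 338.0]]
col277 [53, 57, 61, 57, 159, 153, 160, 160, 159, 172, 202, 199, 198, 199, 200, 200, 199, 200, 200, 200, 200, 200, 200, 200, 200, 199, 199, 200, 199, 200, 156, 162, 161, 161, 160]
209 [248 305]
214 [246 307]
220 [244 309]
226 [242 310]
232 [243 310]
250 [235 319]
270 [235 319]
300 [246 307]
340 [248 304]
7.95 [0.46718567 0.34336875 0.03524779] [-0.00092342  0.64229799  0.76644873  0.00296389] [-8.2059125   1.39503248 23.2442187 ] [-0.09039177  1.91015381 -0.10645468] 0.330785774051942
pred w6 [[246.0, 208.0], [302.0, 208.0], [299.0, 306.0], [248.0, 306.0], [240.0, 225.0], [308.0, 225.0], [304.0, 341.0], [243.0, 341.0]] [[245.0, 201.0], [303.0, 201.0], [300.0, 303.0], [248.0, 303.0], [239.0, 218.0], [309.0, 218.0], [305.0, 338.0], [242.0, 338.0]]
col277 [57, 57, 58, 61, 58, 57, 61, 131, 145, 207, 216, 216, 216, 216, 215, 217, 217, 216, 216, 215, 217, 217, 216, 217, 216, 216, 215, 215, 215, 215, 216, 156, 165, 170, 170]
209 None
214 None
220 [246 307]
226 [244 309]
232 [244 309]
250 [232 321]
270 [225 328]
300 [245 308]
340 [242 310]
```

The block is inside the nest with light contact. I'll relieve the force, release, and measure.

>>> step_arm([
  [[-1,2,0,-2,0,0,0],[-1,2,0,-2,0,0,0],[-1,2,0,-2,0,0,0]],
])

```text
t: 8.2
eef_pos: [0.4673, 0.3434, 0.0354]
tool_rot: [-0.001, 0.643, 0.766, 0.002]
contact_force: [-5.5, 2.3, 13.2]
gripper_width: 0.335
grasp_force: 58.0
```

>>> step_arm([
  [[-0.2,0,0,0,0,0,0],[0.0,0,0,0,0,0,0],[0.0,0,0,-4,0,0,0],[0.0,0,0,-4,0,0,0]],
])

```text
t: 8.53
eef_pos: [0.4681, 0.3404, 0.0378]
tool_rot: [0.0, 0.643, 0.766, 0.0]
contact_force: [-0.6, -0.1, -0.2]
gripper_width: 0.503
grasp_force: 0.0
```

>>> step_arm([
  [[0.0,0,0,-20,0,0,0],[0.2,0,0,-50,0,0,0],[0.4,-30,0,-80,0,0,0],[0.4,-60,0,-110,0,0,0],[0.4,-90,0,-140,0,0,0],[0.4,-90,0,-140,0,0,0],[0.4,-90,0,-140,0,0,0]],
])

```text
t: 9.12
eef_pos: [0.485, 0.2499, 0.179]
tool_rot: [0.001, 0.645, 0.764, 0.001]
contact_force: [-0.4, 0.4, 0.1]
gripper_width: 0.698
grasp_force: 0.0
```

```bash
cat >> h.py <<'E'
def proj(c,P): return cv2.projectPoints(np.array(P,float),cv2.Rodrigues(np.array(c['R']))[0],np.array(c['t']),np.array(c['camera_matrix']),np.array(c['dist']))[0].reshape(-1,2)
E
python3 - <<'E'
from h import *
c=cam('wrist'); np.save('pics/w7.npy',c,allow_pickle=True);save(c,'w7.png')
o=bot.get_obs();print(o['t'],o['eef_pos'],o['tool_rot'].round(4))
P=proj(c,[[.468,.338,.048],[.49,.2739,.048]]);print(P)
h=cv2.cvtColor(c['image'],cv2.COLOR_RGB2HSV)
for s in P:
    ct,st=comp((h[...,2]>120)&(h[...,1]<60)&(np.hypot(*(np.indices(h.shape[:2])-s[::-1,None,None]))<60),s)
    r=cv2.minAreaRect(ct.astype(np.float32));X=onz(c,cv2.boxPoints(r),.048);print(st,r,X.round(4)[:,:2].tolist(),X.mean(0).round(4))
    e=np.linalg.norm(np.diff(X,axis=0),axis=1);print(e)
E
```

```text
9.1667 [0.48362517 0.25122845 0.17773704] [5.00e-04 6.44e-01 7.65e-01 6.00e-04]
[[272.0427136   96.65461552]
 [284.4599974  176.19783953]]
[ 255   56   37   75 2702] ((273.0, 93.0), (74.0, 36.0), 90.0) [[0.4494, 0.3659], [0.478, 0.3709], [0.4885, 0.3142], [0.458, 0.309]] [0.4685 0.34   0.048 ]
[0.0290395 0.0575837 0.0309617]
[ 252  149   44   46 1998] ((273.5, 171.49998474121094), (42.99999237060547, 44.99999237060547), -0.0) [[0.4637, 0.2529], [0.4578, 0.2927], [0.4949, 0.299], [0.5023, 0.2594]] [0.4797 0.276  0.048 ]
[0.04027618 0.03760807 0.04029978]
```

>>> step_arm([
  [[0.6,-35,-15,-10,0,0,0],[1,-70,-30,-20,0,0,0],[1,-70,-30,-20,0,0,0],[1,-70,-30,-20,0,0,0]],
])

```text
t: 9.5
eef_pos: [0.4648, 0.1764, 0.1963]
tool_rot: [-0.0, 0.644, 0.765, -0.001]
contact_force: [0.3, 0.1, 0.1]
gripper_width: 0.999
grasp_force: 0.0
```

```bash
python3 - <<'E'
from h import *
c=cam('wrist'); np.save('pics/w8.npy',c,allow_pickle=True); w7=load('w7')
o=bot.get_obs();print(o['t'],o['eef_pos'],o['tool_rot'].round(4))
def cor(c,P):
    h=cv2.cvtColor(c['image'],cv2.COLOR_RGB2HSV);s=proj(c,[P])[0]
    ct,st=comp((h[...,2]>120)&(h[...,1]<60)&(np.hypot(*(np.indices(h.shape[:2])-s[::-1,None,None]))<60),s)
    print(st); r=cv2.minAreaRect(ct.astype(np.float32)); b=cv2.boxPoints(r); w=onz(c,b,.048)
    return b[np.argsort(np.arctan2(*(w-w.mean(0))[:,:2].T))]
for P in ([.468,.338,.048],[.479,.274,.048]):
    A=cor(w7,P);B=cor(c,P)
    print([ (np.round(tri(w7,a,c,b)[0],4).tolist(),round(tri(w7,a,c,b)[1],4)) for a,b in zip(A,B)])
    print(onz(c,B,.048).mean(0).round(4))
E
```

```text
9.55 [0.46489423 0.17818503 0.19649771] [-4.000e-04  6.431e-01  7.658e-01 -3.000e-04]
[ 255   56   37   75 2702]
[ 297    0   37   43 1568]
[([0.4592, 0.3092, 0.0604], np.float64(0.0011)), ([0.4473, 0.3796, -0.0507], np.float64(0.0156)), ([0.4864, 0.3872, -0.0541], np.float64(0.0157)), ([0.4882, 0.3143, 0.0597], np.float64(0.0007))]
[0.4718 0.3295 0.048 ]
[ 252  149   44   46 1998]
[ 289   68   46   48 2118]
[([0.4639, 0.253, 0.0487], np.float64(0.0003)), ([0.4572, 0.2921, 0.0412], np.float64(0.0004)), ([0.4956, 0.2986, 0.0435], np.float64(0.0008)), ([0.5028, 0.2599, 0.0512], np.float64(0.0016))]
[0.4801 0.2754 0.048 ]
```

>>> step_arm([
  [[1,-35,-12,10,0,0,0],[1,-70,-24,20,0,0,0],[1,-105,-36,30,0,0,0],[1,-140,-48,40,0,0,0],[1,-166,-60,50,0,0,0],[1,-166,-60,60,0,0,0],[1,-166,-60,60,0,0,0],[1,-166,-60,60,0,0,0]],
])

```text
t: 10.22
eef_pos: [0.4351, 0.0061, 0.1368]
tool_rot: [-0.001, 0.642, 0.767, 0.0]
contact_force: [1.3, 0.2, -0.5]
gripper_width: 0.997
grasp_force: 0.0
```

```bash
python3 - <<'E'
from h import *
c=cam('wrist'); np.save('pics/w9.npy',c,allow_pickle=True)
o=bot.get_obs();p=o['eef_pos'];q=o['tool_rot'];y=2*np.arctan2(q[2],q[1]);print(o['t'],p,np.degrees(y))
s=proj(c,[[.437,.003,.016]])[0];P,b,a,st=disc(c,s,.031,.016);print(s,P,b,a,st)
d=P-p[:2];print('tool x,y mm',(d@[np.cos(y),np.sin(y)]*1e3).round(1),(d@[np.sin(y),-np.cos(y)]*1e3).round(1))
E
```

```text
10.2667 [0.43570714 0.00647083 0.13736775] 100.15462534070564
[276.59279838 207.77740939] [0.43606099 0.0052701 ] 0.06044134059904967 0.06133363434054955 [ 242  171   69   68 3663]
tool x,y mm -1.2 0.1
```

Triangulation says the block's -y end is about 12 mm high, so it seems to rest on the rim. I'll check with one composite picture.

```bash
python3 - <<'E'
from h import *
s=cam('side');np.save('pics/s1.npy',s,allow_pickle=True)
print(proj(s,[[.468,.338,.048],[.479,.274,.048]]))
b=lambda im,f:cv2.resize(np.clip(im[:,:,::-1].astype(int)*1.4,0,255).astype(np.uint8),(400,300),interpolation=cv2.INTER_CUBIC)
A=b(load('w7')['image'][20:230,140:420],1);B=b(load('w8')['image'][0:150,200:400],1);C=b(s['image'][260:365,120:260],1);D=b(load('w6')['image'][150:360,140:420],1)
cv2.imwrite('pics/comp.png',np.vstack([np.hstack([A,B]),np.hstack([C,D])]))
E
```

```text
[[217.06212622 311.69655954]
 [232.57320533 289.66645087]]
```

View pics/comp.png

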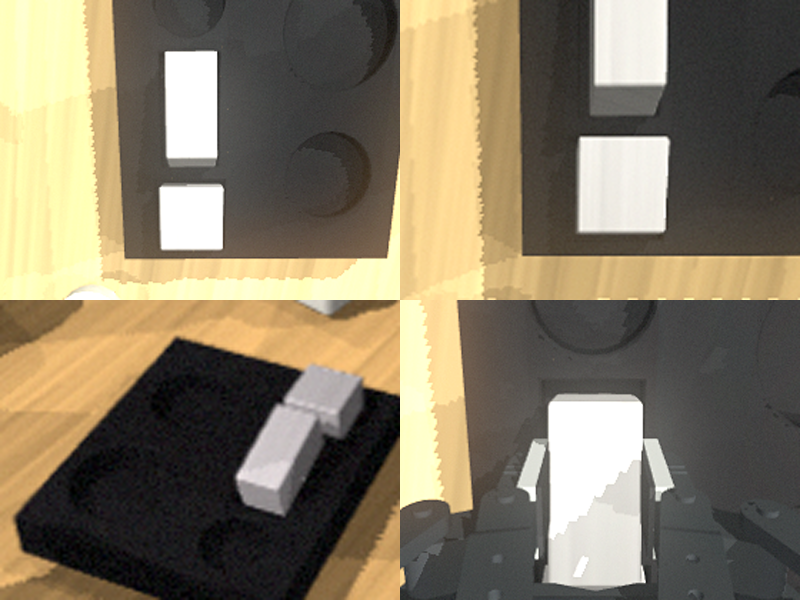

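The composite confirms that the block's -y end stands on the rim: its front face shows, there is a gap at the nest's +y end, and the tilt is about 12°. I'll regrip with the tool tilted to match, lift, level, shift and lower.

>>> step_arm([
  [[0,40,11,-20,0,0,0],[0,80,22,-20,0,0,0],[0,120,33,-20,0,0,0],[0,160,44,-20,0,0,0],[0,200,55,-20,0,0,0],[0,240,66,-20,0,0,0],[0,280,78,-20,0,0,0],[0,320,90,-20,0,-6,0],[0,320,90,-20,0,-12,0],[0,320,90,-20,0,-12,0]],
])

```text
t: 11.15
eef_pos: [0.4625, 0.3479, 0.158]
tool_rot: [0.079, 0.633, 0.767, -0.065]
contact_force: [-1.0, 2.1, 1.6]
gripper_width: 0.502
grasp_force: 0.0
```

>>> step_arm([
  [[0,0,0,0,0,0,0],[0,0,0,0,0,0,0]],
])

```text
t: 11.32
eef_pos: [0.4675, 0.3363, 0.1573]
tool_rot: [0.08, 0.638, 0.763, -0.067]
contact_force: [-0.1, -0.6, -0.9]
gripper_width: 0.5
grasp_force: 0.0
```

```bash
cat > st.py <<'E'
import sys
from h import *
from scipy.spatial.transform import Rotation as Ro
o=bot.get_obs();p=o['eef_pos'];q=o['tool_rot'];M=Ro.from_quat([q[1],q[2],q[3],q[0]]).as_matrix()
print(o['t'],p.round(4),M.round(3).tolist(),'cf',o['contact_force'].round(1),o['gripper_width'].round(3),o['q'].round(2))
if len(sys.argv)>3: print('tool mm',((np.array(sys.argv[1:4],float)-p)@M*1e3).round(1))
E
python3 st.py .468 .338 .039
```

```text
Traceback (most recent call last):
  File "st.py", line 5, in <module>
    print(o['t'],p.round(4),M.round(3).tolist(),'cf',o['contact_force'].round(1),o['gripper_width'].round(3),o['q'].round(2))
                                                                                 ^^^^^^^^^^^^^^^^^^^^^^^^
AttributeError: 'float' object has no attribute 'round'
```

```bash
sed -i "s/o\['gripper_width'\].round(3)/round(o['gripper_width'],3)/" st.py
python3 st.py .468 .338 .039
```

```text
11.3167 [0.4675 0.3363 0.1573] [[-0.172, 0.984, 0.036], [0.963, 0.176, -0.204], [-0.207, -0.0, -0.978]] cf [-0.1 -0.6 -0.9] 0.5 [-0.33  0.54 -0.67  1.76  0.52  1.15 -1.04]
tool mm [ 26.    0.8 115.4]
```

>>> step_arm([
  [[0,8,0,36,0,0,0],[0,15,0,70,0,0,0],[0,20,0,93,0,0,0],[0,23,0,107,0,0,0],[0,25,0,115,0,0,0],[0,25,0,115,0,0,0],[0,25,0,115,0,0,0]],
])

```text
t: 11.9
eef_pos: [0.4691, 0.3351, 0.0405]
tool_rot: [0.08, 0.64, 0.761, -0.067]
contact_force: [-0.4, 0.8, 0.9]
gripper_width: 0.497
grasp_force: 0.0
```

```bash
python3 st.py .468 .338 .039
```

```text
11.9 [0.4691 0.3351 0.0405] [[-0.168, 0.985, 0.036], [0.964, 0.172, -0.204], [-0.207, 0.001, -0.978]] cf [-0.4  0.8  0.9] 0.497 [-0.39  0.69 -0.59  1.83  0.65  0.98 -1.16]
tool mm [ 3.3 -0.6  0.9]
```

>>> step_arm([
  [[0,3,-0.5,1,0,0,0],[0,3,-0.5,1,0,0,0],[-1,3,-0.5,1,0,0,0],[-1,3,-0.5,1,0,0,0],[-1,3,-0.5,1,0,0,0],[-1,3,-0.5,1,0,0,0],[-1,3,-0.5,1,0,0,0]],
], force=80)

```text
t: 12.48
eef_pos: [0.4677, 0.3387, 0.0394]
tool_rot: [0.08, 0.64, 0.762, -0.066]
contact_force: [-2.1, 0.1, 5.1]
gripper_width: 0.328
grasp_force: 78.8
```

>>> step_arm([
  [[-1,-2,0,-10,0,0,0],[-1,-5,0,-22,0,0,0],[-1,-7,0,-34,0,0,0],[-1,-7,0,-34,0,6,0],[-1,-7,0,-34,0,12,0],[-1,-7,0,-34,0,12,0],[-1,-7,0,-34,0,12,0],[-1,-7,0,-34,0,12,0]],
])

```text
t: 13.15
eef_pos: [0.4677, 0.3378, 0.0735]
tool_rot: [0.001, 0.643, 0.766, -0.0]
contact_force: [-0.0, 1.2, -4.1]
gripper_width: 0.323
grasp_force: 80.0
```

```bash
python3 st.py .468 .338 .0735; cat > blk.py <<'E'
from h import *
import sys
c=cam('wrist');np.save('pics/%s.npy'%sys.argv[1],c,allow_pickle=True)
h=cv2.cvtColor(c['image'],cv2.COLOR_RGB2HSV)
v=h[190:380:2,277,2];print('col277 from 190 step2',v.tolist())
for r in range(206,246,4):
    k=np.where((h[r,225:330,2]>100)&(h[r,225:330,1]<60))[0]; print(r,(k[[0,-1]]+225).tolist() if len(k) else None,end=' ')
E
python3 blk.py w10
```

```text
13.15 [0.4677 0.3378 0.0735] [[-0.172, 0.985, 0.001], [0.985, 0.172, -0.001], [-0.001, 0.001, -1.0]] cf [-0.   1.2 -4.1] 0.323 [-0.21  0.62 -0.7   1.88  0.53  0.84 -1.01]
tool mm [0.1 0.4 0. ]
col277 from 190 step2 [44, 47, 57, 57, 56, 52, 159, 159, 159, 161, 161, 162, 162, 174, 207, 200, 199, 199, 200, 201, 199, 200, 200, 200, 201, 200, 200, 200, 200, 201, 200, 201, 200, 201, 201, 201, 201, 201, 201, 201, 200, 200, 200, 201, 201, 200, 203, 159, 163, 162, 162, 160, 161, 161, 162, 162, 161, 161, 162, 161, 161, 161, 160, 160, 161, 161, 161, 161, 160, 160, 160, 159, 215, 212, 213, 212, 212, 212, 213, 213, 213, 215, 51, 56, 46, 52, 52, 56, 51, 52, 52, 53, 40, 38, 37]
206 [248, 306] 210 [246, 307] 214 [245, 308] 218 [243, 309] 222 [243, 309] 226 [243, 309] 230 [243, 309] 234 [243, 309] 238 [243, 309] 242 [243, 309]
```

```bash
python3 - <<'E'
from h import *
from scipy.optimize import least_squares
c=load('w10');a=np.radians(9.93);xt=np.array([-np.sin(a),np.cos(a),0]);up=np.array([0,0,1.]);T=np.array([.4677,.3378,.0735])
for hgt in (.012,.0146,.017):
  def f(v,full=0):
    s,th=v[0]/1e3,v[1]; ax=xt*np.cos(th)+up*np.sin(th); n=up*np.cos(th)-xt*np.sin(th)   # th>0: +y end up
    b=T+xt*s-n*hgt
    P=proj(c,[b+ax*.03,b+ax*.03+n*.03,b-ax*.03+n*.03]); 
    return P[:,1] if full else P[:2,1]-[201.3,216.8]
  r=least_squares(f,[0,0]);print(hgt,r.x,f(r.x,1))
E
```

```text
0.012 [-0.47534118 -0.0243988 ] [201.3        216.8        339.50386413]
0.0146 [-1.0981427  -0.01995103] [201.3        216.8        336.98535421]
0.017 [-1.6931254  -0.01584041] [201.3        216.8        334.74289958]
```

The block is level within 0.02 rad and about 1 mm toward -y. Shifting +1 mm and lowering.

>>> step_arm([
  [[-1,1.3,0.3,10,0,0,0],[-1,1.3,0.3,20,0,0,0],[-1,1.3,0.3,25,0,0,0],[-1,1.3,0.3,29,0,0,0],[-1,1.3,0.3,32,0,0,0],[-1,1.3,0.3,35,0,0,0],[-1,1.3,0.3,37,0,0,0],[-1,1.3,0.3,37,0,0,0],[-1,1.3,0.3,37,0,0,0]],
])

```text
t: 13.95
eef_pos: [0.4675, 0.3393, 0.0358]
tool_rot: [0.0, 0.643, 0.766, 0.0]
contact_force: [0.6, 0.1, -3.5]
gripper_width: 0.326
grasp_force: 80.0
```

```bash
python3 st.py .468 .339 .033
```

```text
13.95 [0.4675 0.3393 0.0358] [[-0.173, 0.985, 0.0], [0.985, 0.173, 0.0], [0.0, 0.0, -1.0]] cf [ 0.6  0.1 -3.5] 0.326 [-0.24  0.67 -0.66  1.9   0.58  0.77 -1.05]
tool mm [-0.4  0.4  2.8]
```

No contact force yet at this depth, so it is in freely. Lowering a bit more, then releasing.

>>> step_arm([
  [[-1,0,0,1,0,0,0],[-1,0,0,2,0,0,0],[-1,0,0,2.5,0,0,0],[-1,0,0,2.5,0,0,0]],
])

```text
t: 14.28
eef_pos: [0.4677, 0.3395, 0.0341]
tool_rot: [0.0, 0.643, 0.766, 0.0]
contact_force: [-1.1, -2.6, 4.5]
gripper_width: 0.326
grasp_force: 81.0
```

>>> step_arm([
  [[-0.2,0,0,0,0,0,0],[0.0,0,0,0,0,0,0],[0.0,0,0,0,0,0,0],[0.0,0,0,-15,0,0,0],[0.2,0,0,-40,0,0,0],[0.4,-30,0,-80,0,0,0],[0.6,-60,0,-110,0,0,0],[1,-90,0,-140,0,0,0],[1,-90,0,-140,0,0,0],[1,-90,0,-140,0,0,0]],
])

```text
t: 15.12
eef_pos: [0.4854, 0.2488, 0.1763]
tool_rot: [0.002, 0.645, 0.764, 0.002]
contact_force: [-0.2, 0.7, -0.4]
gripper_width: 0.998
grasp_force: 0.0
```

```bash
cat > two.py <<'E'
from h import *
import sys
def cor(c,P):
    h=cv2.cvtColor(c['image'],cv2.COLOR_RGB2HSV);s=proj(c,[P])[0]
    ct,st=comp((h[...,2]>170)&(h[...,1]<60)&(np.hypot(*(np.indices(h.shape[:2])-s[::-1,None,None]))<60),s)
    print(st); r=cv2.minAreaRect(ct.astype(np.float32)); b=cv2.boxPoints(r); w=onz(c,b,.048)
    return b[np.argsort(np.arctan2(*(w-w.mean(0))[:,:2].T))]
c=cam('wrist'); np.save('pics/%s.npy'%sys.argv[1],c,allow_pickle=True)
for P in ([.468,.338,.048],[.479,.274,.048]):
    B=cor(c,P);X=onz(c,B,.048);print(X.mean(0).round(4),X[:,:2].round(4).tolist())
    if len(sys.argv)>2:
        d=load(sys.argv[2]);A=cor(d,P)
        for a,b in zip(A,B): x,e=tri(d,a,c,b);print(x.round(4),round(e,4))
E
python3 two.py w11
```

```text
[ 255   55   36   76 2617]
[0.4685 0.339  0.048 ] [[0.4586, 0.308], [0.45, 0.3651], [0.4775, 0.3699], [0.488, 0.3131]]
[ 252  150   44   44 1921]
[0.4801 0.2754 0.048 ] [[0.4642, 0.2533], [0.4586, 0.291], [0.4953, 0.2973], [0.5024, 0.2598]]
```

>>> step_arm([
  [[1,-40,0,-10,0,0,0],[1,-40,0,-30,0,0,0],[1,-40,0,-50,0,0,0],[1,-40,0,-50,0,0,0],[1,-40,0,-50,0,0,0]],
])

```text
t: 15.58
eef_pos: [0.4894, 0.213, 0.2231]
tool_rot: [-0.0, 0.642, 0.766, 0.0]
contact_force: [0.4, 0.4, -0.1]
gripper_width: 1.002
grasp_force: 0.0
```

```bash
python3 two.py w12 w11; python3 st.py .437 .004 .1
```

```text
[ 262   24   32   68 2071]
[0.4693 0.3385 0.048 ] [[0.4596, 0.3079], [0.4503, 0.364], [0.4782, 0.369], [0.4891, 0.3131]]
[ 255   55   36   76 2617]
[0.459  0.308  0.0467] 0.001
[0.449  0.3674 0.0352] 0.0004
[0.4779 0.3722 0.0364] 0.0005
[0.4886 0.3131 0.0473] 0.0011
[ 258  109   39   40 1531]
[0.4801 0.2757 0.048 ] [[0.4644, 0.2539], [0.4584, 0.2909], [0.4951, 0.2975], [0.5024, 0.2607]]
[ 252  150   44   44 1921]
[0.4644 0.2542 0.0515] 0.0002
[0.4584 0.291  0.0473] 0.0002
[0.4951 0.2974 0.0497] 0.0001
[0.5019 0.261  0.0534] 0.0002
15.6333 [0.4889 0.2125 0.2223] [[-0.175, 0.985, -0.001], [0.985, 0.175, 0.0], [0.0, -0.001, -1.0]] cf [ 1.  -0.4 -0.2] 1.005 [ 0.14  0.36 -0.83  1.86  0.31  1.05 -0.63]
tool mm [-196.3  -87.4  122.3]
```

The block is now down in its nest (its -y end reads the same height as the square block). On to the large disc.

>>> step_arm([
  [[1,-38,-17,20,0,0,0],[1,-76,-34,40,0,0,0],[1,-114,-51,60,0,0,0],[1,-152,-68,80,0,0,0],[1,-180,-81,105,0,0,0],[1,-195,-88,135,0,0,0],[1,-195,-88,165,0,0,0],[1,-195,-88,190,0,0,0],[1,-195,-88,200,0,0,0],[1,-195,-88,200,0,0,0]],
])

```text
t: 16.47
eef_pos: [0.4343, 0.005, 0.0207]
tool_rot: [-0.003, 0.642, 0.766, -0.002]
contact_force: [-0.1, -0.3, 0.2]
gripper_width: 1.001
grasp_force: 0.0
```

```bash
cat > dv.py <<'E'
from h import *
import sys,subprocess
x,y,r,z=map(float,sys.argv[2:6])
c=cam('wrist'); np.save('pics/%s.npy'%sys.argv[1],c,allow_pickle=True)
s=proj(c,[[x,y,z]])[0];P,b,a,st=disc(c,s,r,z);print(s.round(),P.round(4),b.round(4),a.round(4),st)
print(subprocess.run(['python3','st.py',str(P[0]),str(P[1]),'0'],capture_output=True,text=True).stdout)
E
python3 dv.py w13 .4362 .005 .031 .016
```

```text
[278. 260.] [0.436  0.0046] 0.0609 0.064 [  219   199   118   115 10336]
16.5167 [0.4357 0.0052 0.0223] [[-0.175, 0.985, -0.003], [0.985, 0.175, 0.001], [0.001, -0.003, -1.0]] cf [0.4 0.8 0.7] 1.0 [ 0.36  0.51 -0.61  2.23  0.55  0.56 -0.5 ]
tool mm [-0.7  0.2 22.3]
```

>>> step_arm([
  [[1,-0.5,0,10,0,0,0],[1,-0.5,0,17,0,0,0],[1,-0.5,0,21,0,0,0],[1,-0.5,0,22,0,0,0],[-1,-0.5,0,22,0,0,0],[-1,-0.5,0,22,0,0,0],[-1,-0.5,0,22,0,0,0],[-1,-0.5,0,22,0,0,0],[-1,-0.5,0,22,0,0,0]],
], force=70)

```text
t: 17.27
eef_pos: [0.4368, 0.0033, 0.0022]
tool_rot: [0.0, 0.643, 0.766, -0.0]
contact_force: [-3.4, 0.4, 12.9]
gripper_width: 0.689
grasp_force: 72.0
```

```bash
python3 st.py .6355 .073 .12
```

```text
17.2667 [0.4368 0.0033 0.0022] [[-0.173, 0.985, 0.0], [0.985, 0.173, -0.001], [-0.001, 0.0, -1.0]] cf [-3.4  0.4 12.9] 0.689 [ 0.32  0.55 -0.56  2.24  0.61  0.51 -0.54]
tool mm [  34.2  207.7 -117.8]
```

>>> step_arm([
  [[-1,0,0,-15,0,0,0],[-1,0,0,-40,0,0,0],[-1,0,0,-75,0,0,0],[-1,5,20,-110,0,0,0],[-1,10,55,-120,0,0,0],[-1,16,95,-120,0,0,0],[-1,22,135,-120,0,0,0],[-1,28,172,-120,0,0,0],[-1,34,200,-120,0,0,0],[-1,34,208,-120,0,0,0]],
])

```text
t: 18.1
eef_pos: [0.6394, 0.0755, 0.1213]
tool_rot: [0.0, 0.643, 0.766, 0.002]
contact_force: [0.2, 1.3, -2.2]
gripper_width: 0.688
grasp_force: 77.7
```

>>> step_arm([
  [[-1,0,0,10,0,0,0],[-1,0,0,20,0,0,0],[-1,0,0,20,0,0,0],[-1,0,0,20,0,0,0]],
])

```text
t: 18.43
eef_pos: [0.6334, 0.0715, 0.0996]
tool_rot: [-0.001, 0.643, 0.766, -0.002]
contact_force: [-0.6, 0.5, -3.3]
gripper_width: 0.69
grasp_force: 77.7
```

```bash
python3 st.py .6355 .073 .0665; python3 - <<'E'
from h import *
c=cam('wrist'); np.save('pics/w14.npy',c,allow_pickle=True)
h=cv2.cvtColor(c['image'],cv2.COLOR_RGB2HSV)
col=h[150:380:2,277];print('v',col[:,2].tolist())
for r in range(200,300,8):
    k=np.where((h[r,170:390,2]>110)&(h[r,170:390,1]<60))[0]; print(r,(k[[0,-1]]+170).tolist() if len(k) else None,end=' ')
print(proj(c,[[.6355,.073,.064]]),proj(c,[[.6355,.073+.0345,.064],[.6355,.073+.06,.064]]))
for z in (.09,.106): print('pred disc front edge, centre',z,proj(c,[[.6355-.173*.031,.073+.985*.031,z],[.6355,.073,z]]).round(1).tolist())
E
```

```text
18.4333 [0.6334 0.0715 0.0996] [[-0.172, 0.985, -0.004], [0.985, 0.172, -0.002], [-0.001, -0.004, -1.0]] cf [-0.6  0.5 -3.3] 0.69 [ 0.25  0.65 -0.65  1.72  0.47  0.94 -0.42]
tool mm [ 1.2  2.4 33.1]
v [63, 62, 59, 58, 58, 60, 55, 55, 56, 55, 54, 54, 51, 51, 51, 40, 202, 191, 45, 48, 49, 49, 49, 49, 47, 52, 46, 116, 120, 121, 126, 161, 158, 157, 157, 158, 156, 157, 156, 157, 157, 159, 158, 158, 159, 161, 160, 161, 160, 160, 160, 162, 163, 160, 159, 160, 158, 160, 167, 172, 176, 179, 179, 177, 177, 176, 176, 175, 176, 176, 179, 177, 178, 178, 179, 179, 181, 180, 181, 175, 137, 138, 139, 140, 141, 139, 137, 138, 138, 139, 134, 180, 208, 199, 162, 143, 145, 144, 145, 152, 192, 193, 38, 45, 37, 37, 39, 38, 38, 38, 37, 38, 35, 36, 26]
200 [170, 389] 208 [170, 389] 216 [170, 389] 224 [170, 389] 232 [170, 389] 240 [170, 389] 248 [170, 389] 256 [170, 389] 264 [170, 389] 272 [170, 389] 280 [170, 389] 288 [181, 371] 296 [187, 365] [[278.52768087 236.56343413]] [[288.85006868 182.10839129]
 [297.20502973 138.06860747]]
pred disc front edge, centre 0.09 [[278.8, 197.3], [278.7, 253.8]]
pred disc front edge, centre 0.106 [[279.0, 205.4], [278.8, 267.3]]
```

>>> step_arm([
  [[-1,0,0,8,0,0,0],[-1,0,0,16,0,0,0],[-1,0,0,20,0,0,0],[-1,0,0,20,0,0,0],[-1,0,0,20,0,0,0]],
])

```text
t: 18.9
eef_pos: [0.6356, 0.0728, 0.0808]
tool_rot: [-0.0, 0.643, 0.766, -0.0]
contact_force: [0.1, 0.1, -3.4]
gripper_width: 0.688
grasp_force: 77.7
```

```bash
python3 st.py .6355 .073 .0662
```

```text
18.9 [0.6356 0.0728 0.0808] [[-0.173, 0.985, -0.001], [0.985, 0.173, -0.0], [0.0, -0.001, -1.0]] cf [ 0.1  0.1 -3.4] 0.688 [ 0.24  0.67 -0.64  1.73  0.49  0.91 -0.43]
tool mm [ 0.2 -0.  14.6]
```

Centred. Lowering the last 14 mm slowly.

>>> step_arm([
  [[-1,0,0,5,0,0,0],[-1,0,0,9,0,0,0],[-1,0,0,12,0,0,0],[-1,0,0,14,0,0,0],[-1,0,0,15,0,0,0],[-1,0,0,15,0,0,0]],
])

```text
t: 19.4
eef_pos: [0.6359, 0.0728, 0.0665]
tool_rot: [0.0, 0.643, 0.766, -0.0]
contact_force: [-1.8, -0.2, -0.6]
gripper_width: 0.692
grasp_force: 78.0
```

>>> step_arm([
  [[0.5,0,0,0,0,0,0],[0.9,0,0,0,0,0,0],[1,0,0,0,0,0,0],[1,0,0,-15,0,0,0],[1,0,0,-40,0,0,0],[1,0,0,-80,0,0,0],[1,-40,0,-90,0,0,6],[1,-70,0,-90,0,0,12],[1,-70,0,-90,0,0,15.5],[1,-70,0,-90,0,0,15.5]],
])

```text
t: 20.23
eef_pos: [0.649, 0.0008, 0.158]
tool_rot: [0.001, 0.743, 0.669, 0.0]
contact_force: [-0.5, 0.4, -0.9]
gripper_width: 1.002
grasp_force: 0.0
```

```bash
python3 - <<'E'
from h import *
c=cam('wrist'); np.save('pics/w15.npy',c,allow_pickle=True)
for z in (.08,):
    P=disc(c,proj(c,[[.6355,.073,z]])[0],.031,z);print(P)
h=cv2.cvtColor(c['image'],cv2.COLOR_RGB2HSV).astype(int);s=proj(c,[[.6355,.073,.064]])[0]
ct,st=comp(h[...,2]<95,s); e=cv2.fitEllipse(cv2.convexHull(ct.astype(np.float32)));print(onz(c,[e[0]],.064),st,proj(c,[[.6355,.073,.08]]))
E
python3 st.py .5075 -.1735 .1
```

```text
(array([0.63342718, 0.07271493]), np.float64(0.06443114942452803), np.float64(0.06467744368106579), array([ 196,   70,   95,   99, 7091], dtype=int32))
[[0.63366454 0.07705301 0.064     ]] [  163    31   161   169 14004] [[244.08567672 120.37652196]]
20.2833 [0.6485 0.0032 0.1577] [[0.098, 0.995, 0.002], [0.995, -0.098, -0.0], [0.0, 0.002, -1.0]] cf [ 0.2  0.7 -0.1] 1.002 [ 0.33  0.58 -0.62  1.66  0.38  1.02 -0.5 ]
tool mm [-189.6 -123.2   57.4]
```

>>> step_arm([
  [[1,-32,-21,0,0,0,0],[1,-64,-42,0,0,0,0],[1,-96,-63,10,0,0,0],[1,-128,-84,20,0,0,0],[1,-160,-105,35,0,0,0],[1,-189,-123,57,0,0,0],[1,-189,-123,80,0,0,0],[1,-189,-123,115,0,0,0],[1,-189,-123,125,0,0,0],[1,-189,-123,125,0,0,0]],
])

```text
t: 21.12
eef_pos: [0.5058, -0.1703, 0.0294]
tool_rot: [-0.002, 0.739, 0.673, -0.001]
contact_force: [-0.2, -0.3, 0.2]
gripper_width: 1.0
grasp_force: 0.0
```

>>> step_arm([
  [[1,0,0,0,0,0,0],[1,0,0,0,0,0,0]],
])

```text
t: 21.28
eef_pos: [0.509, -0.1713, 0.0329]
tool_rot: [0.001, 0.74, 0.673, 0.001]
contact_force: [-0.2, 0.8, -0.4]
gripper_width: 0.998
grasp_force: 0.0
```

```bash
python3 dv.py w16 .5075 -.1735 .025 .016
```

```text
[272. 255.] [ 0.5074 -0.1721] 0.0488 0.0519 [ 228  206   88   87 5965]
21.3333 [ 0.509  -0.1716  0.033 ] [[0.095, 0.995, 0.003], [0.995, -0.095, -0.0], [-0.0, 0.003, -1.0]] cf [ 1.1  0.1 -0.2] 0.998 [ 0.63  0.59 -0.54  2.    0.47  0.67 -0.3 ]
tool mm [-0.6 -1.6 33. ]
```

>>> step_arm([
  [[1,-0.6,-1.6,12,0,0,0],[1,-0.6,-1.6,21,0,0,0],[1,-0.6,-1.6,27,0,0,0],[1,-0.6,-1.6,29,0,0,0],[-1,-0.6,-1.6,29,0,0,0],[-1,-0.6,-1.6,29,0,0,0],[-1,-0.6,-1.6,29,0,0,0],[-1,-0.6,-1.6,29,0,0,0],[-1,-0.6,-1.6,29,0,0,0],[-1,-0.6,-1.6,29,0,0,0]],
], force=60)

```text
t: 22.17
eef_pos: [0.5061, -0.1727, 0.003]
tool_rot: [0.0, 0.741, 0.672, 0.0]
contact_force: [-0.9, 2.4, 5.9]
gripper_width: 0.554
grasp_force: 61.1
```

```bash
python3 st.py .6345 .073 .12
```

```text
22.1667 [ 0.5061 -0.1727  0.003 ] [[0.097, 0.995, 0.001], [0.995, -0.097, -0.0], [-0.0, 0.001, -1.0]] cf [-0.9  2.4  5.9] 0.554 [ 0.61  0.63 -0.5   2.02  0.51  0.62 -0.34]
tool mm [ 257.   104.1 -117. ]
```

>>> step_arm([
  [[-1,0,0,-15,0,0,0],[-1,0,0,-45,0,0,0],[-1,0,0,-80,0,0,0],[-1,20,8,-115,0,0,0],[-1,55,22,-125,0,0,0],[-1,92,37,-125,0,0,0],[-1,130,52,-125,0,0,0],[-1,168,68,-125,0,0,0],[-1,205,83,-125,0,0,0],[-1,237,96,-125,0,0,0]],
])

```text
t: 23.0
eef_pos: [0.6246, 0.0567, 0.1271]
tool_rot: [-0.0, 0.74, 0.672, 0.0]
contact_force: [0.4, 0.5, -1.8]
gripper_width: 0.551
grasp_force: 62.9
```

>>> step_arm([
  [[-1,12,5,0,0,0,0],[-1,20,8,10,0,0,0],[-1,20,8,20,0,0,0],[-1,20,8,25,0,0,0],[-1,20,8,25,0,0,0],[-1,20,8,25,0,0,0]],
])

```text
t: 23.5
eef_pos: [0.6331, 0.0703, 0.1011]
tool_rot: [-0.0, 0.741, 0.671, -0.001]
contact_force: [0.3, 0.6, -2.5]
gripper_width: 0.556
grasp_force: 62.7
```

```bash
python3 st.py .635 .073 .083; cat > col.py <<'E'
from h import *
import sys
c=cam('wrist'); np.save('pics/%s.npy'%sys.argv[1],c,allow_pickle=True)
r,zb=float(sys.argv[2]),float(sys.argv[3])   # radius of the held disc, TCP height above its bottom
o=bot.get_obs();p=o['eef_pos'];q=o['tool_rot'];y=2*np.arctan2(q[2],q[1]);u=np.array([np.cos(y),np.sin(y)])
h=cv2.cvtColor(c['image'],cv2.COLOR_RGB2HSV);print('v from 120',h[120:260:2,277,2].tolist())
for n,R,C,z in (('held bottom',r,p[:2],p[2]-zb),('held top',r,p[:2],p[2]-zb+.016),('large top',.031,[.635,.073],.08),('med top',.025,[.635,.073],.096),('ring',.0345,[.6355,.073],.064)):
    P=proj(c,[[C[0]+u[0]*R,C[1]+u[1]*R,z]])[0];print(n,P.round(1))
E
python3 col.py w17 .025 .003
```

```text
23.5 [0.6331 0.0703 0.1011] [[0.1, 0.995, -0.002], [0.995, -0.1, -0.002], [-0.002, -0.002, -1.0]] cf [ 0.3  0.6 -2.5] 0.556 [ 0.22  0.63 -0.6   1.72  0.43  0.92 -0.66]
tool mm [ 2.9  1.7 18.1]
v from 120 [195, 195, 194, 194, 195, 194, 188, 141, 66, 67, 63, 64, 63, 60, 61, 61, 59, 62, 60, 55, 57, 56, 54, 53, 54, 53, 53, 50, 52, 45, 189, 170, 75, 129, 127, 171, 167, 167, 164, 165, 165, 166, 167, 166, 166, 167, 165, 157, 157, 127, 130, 129, 130, 128, 161, 153, 156, 158, 157, 158, 160, 160, 158, 167, 170, 170, 169, 168, 171, 172]
held bottom [275.2 214.2]
held top [275.  224.6]
large top [277.5 189.7]
med top [277.5 208.2]
ring [278.3 178.1]
```

>>> step_arm([
  [[-1,1,0,3,0,0,0],[-1,1,0,6,0,0,0],[-1,1,0,6,0,0,0],[-1,1,0,6,0,0,0]],
])

```text
t: 23.88
eef_pos: [0.634, 0.0738, 0.0961]
tool_rot: [-0.0, 0.741, 0.672, -0.0]
contact_force: [0.1, -0.6, -2.8]
gripper_width: 0.557
grasp_force: 62.7
```

```bash
python3 st.py .635 .0735 .083
```

```text
23.8833 [0.634  0.0738 0.0961] [[0.097, 0.995, -0.0], [0.995, -0.097, -0.0], [-0.0, -0.0, -1.0]] cf [ 0.1 -0.6 -2.8] 0.557 [ 0.21  0.64 -0.6   1.72  0.44  0.92 -0.66]
tool mm [-0.2  1.  13.1]
```

>>> step_arm([
  [[-1,0,0.8,5,0,0,0],[-1,0,0.8,9,0,0,0],[-1,0,0.8,11,0,0,0],[-1,0,0.8,12,0,0,0],[-1,0,0.8,13,0,0,0],[-1,0,0.8,13,0,0,0]],
])

```text
t: 24.38
eef_pos: [0.6349, 0.074, 0.0832]
tool_rot: [-0.0, 0.741, 0.672, -0.0]
contact_force: [-0.8, 0.2, -3.0]
gripper_width: 0.551
grasp_force: 62.8
```

>>> step_arm([
  [[-1,0,0,0.6,0,0,0],[-1,0,0,1.2,0,0,0],[-1,0,0,1.2,0,0,0]],
])

```text
t: 24.63
eef_pos: [0.6351, 0.074, 0.083]
tool_rot: [0.0, 0.741, 0.672, 0.0]
contact_force: [-4.0, -0.8, 5.3]
gripper_width: 0.555
grasp_force: 63.6
```

>>> step_arm([
  [[0.3,0,0,0,0,0,0],[0.6,0,0,0,0,0,0],[0.6,0,0,0,0,0,0],[0.7,0,0,-15,0,0,0],[0.8,0,0,-40,0,0,0],[1,0,0,-75,0,0,0],[1,-40,0,-80,0,0,0],[1,-70,0,-80,0,0,0],[1,-70,0,-80,0,0,0],[1,-70,0,-80,0,0,0]],
])

```text
t: 25.47
eef_pos: [0.6285, 0.0012, 0.1631]
tool_rot: [0.001, 0.742, 0.67, -0.0]
contact_force: [0.6, 1.1, -0.5]
gripper_width: 1.001
grasp_force: 0.0
```

```bash
python3 dv.py w18 .635 .073 .025 .096; python3 - <<'E'
from h import *
c=load('w18');h=cv2.cvtColor(c['image'],cv2.COLOR_RGB2HSV);s=proj(c,[[.635,.073,.096],[.635,.073,.08],[.635,.073,.064]]);print(s)
x=int(s[0][0]);print(h[40:220:2,x,2].tolist());r=int(s[0][1]);print(r,h[r,x-90:x+90:2,2].tolist())
g=lambda R,z:proj(c,[[.635+a*R,.073+b*R,z] for a,b in((0,1),(0,-1),(-1,0),(1,0))]).round(0).tolist()
print(g(.025,.096),g(.031,.08),g(.0345,.064))
E
python3 st.py .51 -.3717 .2
```

```text
[273. 118.] [0.6292 0.0749] 0.0605 0.0611 [ 226   69   94   97 6720]
25.5167 [0.6284 0.0036 0.163 ] [[0.099, 0.995, 0.001], [0.995, -0.099, 0.0], [0.0, 0.001, -1.0]] cf [0.6 1.9 0.1] 0.996 [ 0.35  0.55 -0.63  1.7   0.37  1.01 -0.51]
tool mm [ 70.9  -6.4 163. ]

[[273.40427515 117.52868592]
 [273.57713114 117.96274074]
 [273.72692322 118.3388741 ]]
[57, 59, 58, 55, 56, 56, 54, 56, 55, 56, 55, 51, 54, 54, 59, 189, 169, 169, 155, 174, 177, 179, 178, 180, 180, 179, 177, 178, 177, 174, 178, 179, 179, 176, 174, 176, 176, 177, 177, 176, 176, 175, 176, 174, 171, 171, 174, 171, 170, 173, 175, 175, 174, 172, 172, 177, 176, 159, 130, 131, 134, 88, 163, 44, 50, 50, 50, 51, 50, 51, 51, 53, 55, 54, 57, 58, 57, 56, 95, 157, 156, 156, 156, 156, 191, 197, 199, 199, 175, 140]
117 [191, 191, 192, 176, 150, 55, 61, 60, 61, 60, 60, 57, 56, 57, 54, 59, 56, 55, 54, 54, 52, 81, 200, 42, 48, 162, 124, 128, 176, 175, 174, 174, 175, 174, 175, 175, 175, 176, 176, 175, 176, 175, 176, 176, 175, 176, 176, 177, 176, 177, 176, 178, 177, 177, 177, 177, 177, 176, 177, 177, 162, 165, 165, 165, 166, 167, 165, 162, 164, 53, 56, 56, 57, 58, 57, 60, 57, 62, 59, 62, 61, 64, 62, 60, 198, 190, 189, 190, 199, 200]
[[269.0, 76.0], [277.0, 156.0], [235.0, 122.0], [312.0, 113.0]] [[269.0, 70.0], [278.0, 162.0], [230.0, 123.0], [318.0, 113.0]] [[269.0, 68.0], [278.0, 164.0], [228.0, 123.0], [320.0, 113.0]]
25.5167 [0.6284 0.0036 0.163 ] [[0.099, 0.995, 0.001], [0.995, -0.099, 0.0], [0.0, 0.001, -1.0]] cf [0.6 1.9 0.1] 0.996 [ 0.35  0.55 -0.63  1.7   0.37  1.01 -0.51]
tool mm [-385.1  -80.8  -37.2]
```

>>> step_arm([
  [[1,-10,-2,-25,0,0,0],[1,-45,-9,-40,0,0,0],[1,-84,-18,-40,0,0,0],[1,-123,-26,-40,0,0,0],[1,-162,-34,-40,0,0,0],[1,-201,-42,-40,0,0,0],[1,-240,-50,-40,0,0,0],[1,-279,-58,-40,0,0,0],[1,-318,-66,-40,0,0,0],[1,-356,-74,-40,0,0,0]],
])

```text
t: 26.35
eef_pos: [0.5203, -0.343, 0.2026]
tool_rot: [0.0, 0.74, 0.673, 0.001]
contact_force: [1.1, -0.2, -0.3]
gripper_width: 1.003
grasp_force: 0.0
```

>>> step_arm([
  [[1,-29,-7,0,0,0,0],[1,-29,-7,0,0,0,0],[1,-29,-7,35,0,0,0],[1,-29,-7,70,0,0,0],[1,-29,-7,105,0,0,0],[1,-29,-7,135,0,0,0],[1,-29,-7,160,0,0,0],[1,-29,-7,168,0,0,0],[1,-29,-7,168,0,0,0],[1,-29,-7,168,0,0,0]],
])

```text
t: 27.18
eef_pos: [0.5116, -0.3702, 0.035]
tool_rot: [0.0, 0.74, 0.673, 0.001]
contact_force: [0.5, -0.3, 0.9]
gripper_width: 1.002
grasp_force: 0.0
```

```bash
python3 dv.py w19 .51 -.3717 .019 .016
```

```text
[272. 252.] [ 0.5096 -0.371 ] 0.0362 0.0363 [ 239  222   65   60 3083]
27.2333 [ 0.512  -0.3709  0.0358] [[0.096, 0.995, 0.002], [0.995, -0.096, -0.001], [-0.001, 0.003, -1.0]] cf [ 0.8 -0.9  0.4] 1.003 [ 0.88  0.69 -0.49  1.77  0.44  0.79  0.08]
tool mm [-0.3 -2.4 35.8]
```

>>> step_arm([
  [[1,-0.5,-2.2,14,0,0,0],[0.8,-0.5,-2.2,24,0,0,0],[0.5,-0.5,-2.2,29,0,0,0],[0.3,-0.5,-2.2,31,0,0,0],[-1,-0.5,-2.2,31,0,0,0],[-1,-0.5,-2.2,31,0,0,0],[-1,-0.5,-2.2,31,0,0,0],[-1,-0.5,-2.2,31,0,0,0],[-1,-0.5,-2.2,31,0,0,0],[-1,-0.5,-2.2,31,0,0,0]],
], force=50)

```text
t: 28.07
eef_pos: [0.5082, -0.3715, 0.0033]
tool_rot: [0.0, 0.741, 0.672, 0.0]
contact_force: [1.2, 0.2, 0.5]
gripper_width: 0.42
grasp_force: 50.1
```

```bash
python3 st.py .636 .0735 .2
```

```text
28.0667 [ 0.5082 -0.3715  0.0033] [[0.097, 0.995, 0.0], [0.995, -0.097, -0.0], [-0.0, 0.0, -1.0]] cf [1.2 0.2 0.5] 0.42 [ 0.87  0.73 -0.47  1.79  0.46  0.73  0.06]
tool mm [ 455.2   84.2 -196.8]
```

>>> step_arm([
  [[-1,0,0,-15,0,0,0],[-1,0,0,-45,0,0,0],[-1,0,0,-85,0,0,0],[-1,0,0,-125,0,0,0],[-1,0,0,-165,0,0,0],[-1,10,2,-195,0,0,0],[-1,45,8,-200,0,0,0],[-1,84,15,-200,0,0,0],[-1,123,23,-200,0,0,0],[-1,162,30,-200,0,0,0]],
])

```text
t: 28.9
eef_pos: [0.5537, -0.2115, 0.2046]
tool_rot: [0.001, 0.741, 0.672, 0.0]
contact_force: [0.7, -0.1, -1.6]
gripper_width: 0.42
grasp_force: 50.2
```

>>> step_arm([
  [[-1,39,7,0,0,0,0],[-1,78,14,0,0,0,0],[-1,117,21,0,0,0,0],[-1,156,29,0,0,0,0],[-1,195,36,0,0,0,0],[-1,234,43,0,0,0,0],[-1,268,50,0,0,0,0],[-1,288,54,20,0,0,0],[-1,293,54,50,0,0,0],[-1,293,54,75,0,0,0]],
])

```text
t: 29.73
eef_pos: [0.6358, 0.0771, 0.1285]
tool_rot: [-0.0, 0.739, 0.674, 0.001]
contact_force: [-0.2, -0.6, -2.2]
gripper_width: 0.422
grasp_force: 50.2
```

>>> step_arm([
  [[-1,0,0,5,0,0,0],[-1,0,0,10,0,0,0],[-1,0,0,10,0,0,0],[-1,0,0,10,0,0,0],[-1,0,0,10,0,0,0]],
])

```text
t: 30.15
eef_pos: [0.6368, 0.0731, 0.12]
tool_rot: [0.001, 0.741, 0.672, 0.001]
contact_force: [1.0, -0.2, -0.6]
gripper_width: 0.416
grasp_force: 50.3
```

```bash
python3 st.py .636 .0735 .0995;python3 col.py w20 .019 .0035; python3 - <<'E'
from h import *
c=load('w20');h=cv2.cvtColor(c['image'],cv2.COLOR_RGB2HSV)
for r in (200,206,212,218,222): print(r,h[r,190:370:2,2].tolist())
print(proj(c,[[.636-.025,.0735,.096],[.636+.025,.0735,.096]]))
E
```

```text
30.15 [0.6368 0.0731 0.12  ] [[0.098, 0.995, 0.003], [0.995, -0.098, 0.0], [0.001, 0.003, -1.0]] cf [ 1.  -0.2 -0.6] 0.416 [ 0.23  0.62 -0.62  1.71  0.43  0.96 -0.65]
tool mm [ 0.3 -0.9 20.5]
v from 120 [204, 195, 194, 195, 194, 194, 194, 193, 195, 191, 66, 66, 64, 64, 63, 61, 59, 60, 58, 58, 58, 58, 61, 58, 53, 55, 57, 52, 52, 46, 184, 197, 115, 129, 163, 163, 163, 163, 163, 150, 131, 130, 129, 165, 163, 166, 164, 167, 166, 167, 166, 165, 166, 165, 168, 132, 130, 130, 128, 133, 142, 158, 154, 155, 155, 156, 155, 155, 157, 156]
held bottom [273.9 226. ]
held top [273.8 237.4]
large top [271.4 188.5]
med top [271.1 204.8]
ring [272.4 178.2]
200 [65, 63, 62, 62, 59, 62, 56, 57, 57, 59, 55, 56, 55, 57, 55, 54, 52, 53, 51, 193, 198, 73, 49, 52, 55, 92, 140, 174, 168, 165, 166, 167, 152, 157, 164, 142, 126, 123, 123, 124, 127, 128, 129, 129, 130, 130, 131, 138, 152, 168, 163, 161, 160, 161, 163, 164, 164, 163, 168, 129, 146, 45, 54, 55, 54, 54, 55, 55, 58, 54, 59, 57, 59, 59, 60, 60, 61, 62, 62, 65, 66, 63, 202, 194, 193, 194, 194, 195, 193, 208]
206 [62, 64, 61, 61, 58, 60, 59, 55, 57, 5
[... 984 characters left out ...]
166, 166, 167, 165, 167, 167, 169, 165, 166, 166, 166, 167, 167, 167, 165, 172, 136, 141, 167, 162, 160, 163, 169, 103, 54, 54, 56, 54, 58, 57, 55, 57, 56, 59, 62, 62, 61, 62, 64, 63, 62, 92, 196, 194, 193, 193, 202, 206]
222 [62, 62, 60, 58, 60, 59, 56, 56, 55, 56, 52, 56, 51, 51, 51, 205, 158, 52, 43, 143, 165, 166, 168, 147, 131, 171, 169, 170, 169, 170, 169, 170, 168, 168, 168, 168, 168, 169, 168, 155, 155, 155, 156, 166, 165, 166, 164, 163, 165, 165, 164, 164, 166, 165, 164, 164, 163, 163, 165, 168, 137, 161, 162, 164, 166, 169, 67, 53, 56, 55, 55, 58, 57, 58, 58, 59, 60, 60, 61, 62, 61, 63, 65, 83, 196, 194, 194, 204, 206, 206]
[[230.11727066 249.43157977]
 [315.88730178 241.54291356]]
```

>>> step_arm([
  [[-1,0.7,-0.5,6,0,0,0],[-1,0.7,-0.5,11,0,0,0],[-1,0.7,-0.5,15,0,0,0],[-1,0.7,-0.5,17,0,0,0],[-1,0.7,-0.5,18,0,0,0],[-1,0.7,-0.5,18,0,0,0],[-1,0.7,-0.5,18,0,0,0]],
])

```text
t: 30.78
eef_pos: [0.6353, 0.0742, 0.1]
tool_rot: [-0.0, 0.741, 0.672, 0.0]
contact_force: [1.4, 0.2, -1.7]
gripper_width: 0.42
grasp_force: 50.3
```

```bash
python3 st.py .6362 .074 .0993
```

```text
30.7833 [0.6353 0.0742 0.1   ] [[0.097, 0.995, 0.0], [0.995, -0.097, 0.0], [0.0, 0.0, -1.0]] cf [ 1.4  0.2 -1.7] 0.42 [ 0.22  0.64 -0.61  1.72  0.44  0.93 -0.67]
tool mm [-0.1  0.9  0.7]
```

>>> step_arm([
  [[-1,0,0,0.8,0,0,0],[-1,0,0,1.4,0,0,0],[-1,0,0,1.4,0,0,0]],
])

```text
t: 31.03
eef_pos: [0.6355, 0.0742, 0.0993]
tool_rot: [0.0, 0.741, 0.672, 0.0]
contact_force: [-0.7, -0.1, 2.6]
gripper_width: 0.416
grasp_force: 50.7
```

>>> step_arm([
  [[0.0,0,0,0,0,0,0],[0.3,0,0,0,0,0,0],[0.3,0,0,0,0,0,0],[0.4,0,0,-15,0,0,0],[0.5,0,0,-40,0,0,0],[0.6,0,0,-75,0,0,0],[0.6,-40,0,-80,0,0,0],[0.6,-60,0,-80,0,0,0],[0.6,-60,0,-80,0,0,0],[0.6,-60,0,-80,0,0,0]],
])

```text
t: 31.87
eef_pos: [0.6297, 0.0124, 0.1797]
tool_rot: [0.001, 0.742, 0.671, 0.0]
contact_force: [0.7, 0.3, 0.2]
gripper_width: 0.792
grasp_force: 0.0
```

```bash
python3 - <<'E'
from h import *
c=cam('wrist');np.save('pics/w21.npy',c,allow_pickle=True);h=cv2.cvtColor(c['image'],cv2.COLOR_RGB2HSV)
o=bot.get_obs();print(o['t'],o['eef_pos'],o['contact_force'])
g=lambda R,z:proj(c,[[.6355+a*R,.0735+b*R,z] for a,b in((.097,.995),(-.097,-.995),(-.995,.097),(.995,-.097))]).round(0).tolist()
for n,R,z in (('S',.019,.112),('M',.025,.096),('L',.031,.08),('ring',.0345,.064)): print(n,g(R,z))
s=proj(c,[[.6355,.0735,.112]])[0];x,r=int(s[0]),int(s[1]);print(x,r)
print('col from 40',h[40:220:2,x,2].tolist());print('row from',x-70,h[r,x-70:x+70:2,2].tolist())
E
python3 two.py w22
```

```text
31.9167 [0.62953148 0.01432704 0.17945591] [ 0.48814096  0.17625601 -0.46527313]
S [[274.0, 104.0], [274.0, 163.0], [245.0, 135.0], [303.0, 134.0]]
M [[274.0, 96.0], [274.0, 169.0], [239.0, 134.0], [309.0, 134.0]]
L [[274.0, 90.0], [274.0, 174.0], [234.0, 133.0], [315.0, 133.0]]
ring [[274.0, 87.0], [275.0, 175.0], [232.0, 133.0], [317.0, 132.0]]
274 134
col from 40 [207, 196, 196, 197, 197, 197, 202, 55, 64, 63, 61, 61, 63, 62, 60, 62, 61, 61, 61, 59, 59, 59, 58, 57, 75, 200, 173, 173, 173, 173, 168, 172, 170, 173, 185, 186, 186, 186, 186, 185, 184, 183, 184, 182, 181, 179, 178, 179, 178, 177, 177, 176, 177, 176, 177, 176, 176, 177, 177, 177, 178, 177, 138, 138, 136, 136, 136, 156, 104, 55, 55, 54, 52, 53, 54, 55, 57, 58, 57, 58, 60, 58, 95, 164, 162, 161, 160, 160, 206, 205]
row from 204 [62, 61, 62, 62, 61, 62, 61, 63, 61, 60, 59, 61, 53, 185, 124, 53, 107, 124, 130, 173, 175, 127, 152, 180, 180, 180, 180, 181, 180, 181, 183, 186, 185, 183, 177, 179, 183, 179, 181, 183, 185, 183, 180, 181, 183, 184, 181, 180, 178, 180, 172, 171, 171, 158, 169, 167, 181, 59, 61, 63, 62, 63, 65, 65, 63, 66, 66, 66, 66, 67]Traceback (most recent call last):
  File "two.py", line 10, in <module>
    B=cor(c,P);X=onz(c,B,.048);print(X.mean(0).round(4),X[:,:2].round(4).tolist())
  File "two.py", line 5, in cor
    ct,st=comp((h[...,2]>170)&(h[...,1]<60)&(np.hypot(*(np.indices(h.shape[:2])-s[::-1,None,None]))<60),s)
          ~~~~^^^^^^^^^^^^^^^^^^^^^^^^^^^^^^^^^^^^^^^^^^^^^^^^^^^^^^^^^^^^^^^^^^^^^^^^^^^^^^^^^^^^^^^^^^^^
  File "h.py", line 21, in comp
    i=1+np.argmin(np.hypot(*(ce[1:]-seed).T)+ (st[1:,4]<80)*1000)
        ~~~~~~~~~^^^^^^^^^^^^^^^^^^^^^^^^^^^^^^^^^^^^^^^^^^^^^^^^
    return _wrapfunc(a, 'argmin', axis=axis, out=out, **kwds)
    return bound(*args, **kwds)
ValueError: attempt to get argmin of an empty sequence
```

The stack measures centred within about 2 mm and the block is down in its nest, so I'm handing in.

```bash
python3 -c "
from station import bot
print(bot.hand_in())"
```

```text
the job is handed in; nothing more can be done
None
```

The job is handed in at about 32 s of the 72 s allowed: the oblong block is in its nest, and the large, medium and small discs are stacked on the pan, each measuring within about 2–3 mm of centre; the block first caught on the nest rim and was regripped and reseated before any disc moved, and I have not seen the judged result.

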